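# Pack the modelling tools and shut the case

### The arm

A 7-joint arm with a two-finger parallel gripper is mounted at the origin on the work surface. World frame = base frame: x ahead of the robot, y to its left, z up, the work surface at z = 0. Lengths are in m, angles in rad, forces in N, time in s.
With the tool pointing down it reaches from about 0.425 to 0.875 m from the base axis. Payload 4.7 kg.
Tool frame: the origin (TCP) lies on the centre line of the jaws, within the pads' length; the fingertips stand 14 mm ahead of it and the grasp point (between the pads) lies 5 mm behind it; z points along the fingers, y is the line along which they close (so a half turn about z gives the same grasp; the last joint's range is limited). The gripper opens to 87 mm and grips with 3 to 60 N. Pads are 19 mm wide; open, the fingers measure 117 mm over their backs; the gripper's body (75 mm by 190 mm) begins 51 mm behind the grasp point.
Start: joints at [-1.249, 0.321, -0.07, 1.45, 0.023, 1.371, -0.057], TCP at [0.197, 0.619, 0.237] pointing down, gripper open.
Joint ranges: [-2.86, 2.86], [-0.3, 2.09], [-1.38, 1.24], [0.06, 2.45], [-1.56, 4.7], [0.09, 2.05], [-2.69, 2.69]. Speed limits (rad/s): [2.57, 2.57, 3.14, 3.14, 3.14, 3.14, 3.14].

### API

Orientations are given as a rotation vector (axis times angle).
In Python, from bench import ctrl gives the robot as it stands.
- The arm moves only by the tool send_rows, never from a script. Its argument "steps" is a list of rows, each an object of numbers: "tx", "ty", "tz": the shift along the tool's x, y, z in units of 60 mm (1.0 is 60 mm); "turn": the turn about the tool's z in units of 8 degrees (1.0 is 8 degrees); "grip": the opening, from 0 (shut) to 1 (fully open). A call has 1 to 12 rows; each row shifts and turns the commanded pose from where the row before left it, along the tool's axes as they then stand; what a row does not reach is not made up. A row lasts 1/8 s, in which the tool goes at most 62.5 mm and 10.7 degrees, less where a joint would pass 70% of its speed; a pose out of reach is approached as far as the arm can. A call is refused whole if a number of a shift passes 1 or a number of a turn 1, either way. A call with a gripper value outside its range is refused whole. The fingers move at their own pace and stop on an object; "newtons" is the grip in N (left out, the last holds). Time passes only in rows, so rows that do not move let the fingers close. It gives the time, the measured TCP pose, the force, the opening and the grip force at its end, in the units of the state.
- ctrl.get_state(): the state, without advancing time (a new reading comes with each control period).
- ctrl.get_image(name): name is "scene" or "top" or "wrist"; returns a dict with "pixels" (400x640x3 uint8, red, green, blue), "K" (3x3 intrinsics, pixels), "cam_to_world" (4x4, takes a point from camera to world coordinates); the wrist camera has in their place "T_tool_cam" (4x4, takes a point from camera to tool coordinates, whose origin is the TCP and whose axes are the flange's). Camera axes: x right, y down, z forward; pixel columns grow to the right and rows downward; lengths in m; the calibration is good to about 2 mm. A picture is of the moment at which its call begins: read the wrist's pose just before it. There is no depth.
- ctrl.close_job(): hands the job in; it is judged then, once.
The state is a dict: "time": time; "joint_positions": joint angles; "qd": joint speeds; "joint_torque": joint torques, N m; "position": TCP position; "tool_rot": TCP orientation; "ft_force": force on the tool from outside, world axes, zero at the start; "torque": the same for the moment, N m; "grip_width": opening from 0.0 (shut) to 1.0 (fully open); "grip_force": force on a finger pad.
Only numpy, scipy, OpenCV 4.12 (cv2) and the standard library are available. Lean on these libraries where they do the work, as an engineer would, in place of code of your own. Each camera call takes 0.05 s, during which the arm holds its last target. There are 200 camera calls.

### The job

Pack up the modelling bench: take the finial out of the tool case and stand it upright in the middle of the little stand's top, and lay every modelling tool from the bench flat inside the case, squarely across both of its narrow raised rests, none lying on another. When all of that is done, swing the flap over without slamming it and press it fully shut, so that its tab sits behind the front rim. Leave the wax block, tape measure and steel rule where they are.

Things in the scene. Friction and masses are not known exactly. Their poses are not given: they have to be found in the camera images.
- case: Flat plywood case fixed to the bench, outside 260 (x) x 196 (y) x 58 mm high, walls 8, inner floor at z 6. Origin: centre of underside. Inside, two narrow raised rests (8 mm wide, tops at z 30) run along its x at y = -36 and +36, full inner length. Tools lie across both, along y (inner y -90 to 90); inner x is -122 to 122: five tools fit 42 mm apart. Flap hinged on the +y wall.
- lid (a joint): The case's flap, a 6 mm panel 260 mm wide, reaching 202 mm from its hinge (6 mm past the -y wall when shut). Opening angle in rad: 0 shut, flat on the walls; 1.57 upright; starts leaning back at 1.75 to 2.0; stop at 2.15. Stiff hinge (0.3 N m): it stays where left and never falls; push it over, then press it all the way down (2 to 3 N near its edge).
- hinge (a point): Middle of the flap's hinge line, which runs along the case's x on the outer top edge of its +y wall: (0, 98, 58) mm in the case's frame. The flap's underside lies on this line's level when shut.
- tab (a point): Middle of the lower edge of the flap's tab: a steel tongue 90 mm wide, 4 thick, standing 12 mm out of the flap's inner face, 184 mm from the hinge line. Shut, it is tucked inside the -y wall, at (0, -86, 46) mm in the case's frame.
- stand: Small modelling stand fixed on the bench: dark steel foot 72 mm across, thin post, round wooden top plate 56 mm across. Origin: centre of its underside; z up.
- stand_top (a point): Centre of the upper face of the stand's round top plate, 100 mm above the bench.
- finial: Ochre cast ornament, turned, 80 mm tall: foot 44 mm across, bulge 42 across at 26 to 34 mm up, plain round neck 26 across from 43 to 64 mm up (good to grip), top knob 32 across. Origin: centre of underside, z up its axis; 0.11 to 0.2 kg. At the start it stands upright on the case's inner floor between the rests.
- tool0: Double-ended modelling tool (flat blade and point), about 150 mm long overall: square wooden handle 116 x 14 x 14 mm with a thin steel end 16 to 18 mm long at each end. Origin: centre of the handle; x along the handle. About 40 g. Lies on the bench at the start; may be absent.
- tool1: Double-ended modelling tool (ball and flat blade), about 150 mm long overall: square wooden handle 116 x 14 x 14 mm with a thin steel end 16 to 18 mm long at each end. Origin: centre of the handle; x along the handle. About 40 g. Lies on the bench at the start; may be absent.
- tool2: Double-ended modelling tool (loop and ball), about 150 mm long overall: square wooden handle 116 x 14 x 14 mm with a thin steel end 16 to 18 mm long at each end. Origin: centre of the handle; x along the handle. About 40 g. Lies on the bench at the start; may be absent.
- tool3: Double-ended modelling tool (point and loop), about 150 mm long overall: square wooden handle 116 x 14 x 14 mm with a thin steel end 16 to 18 mm long at each end. Origin: centre of the handle; x along the handle. About 40 g. Lies on the bench at the start; may be absent.
- tool4: Double-ended modelling tool (flat blade and loop), about 150 mm long overall: square wooden handle 116 x 14 x 14 mm with a thin steel end 16 to 18 mm long at each end. Origin: centre of the handle; x along the handle. About 40 g. Lies on the bench at the start; may be absent.
- wax_block: Bystander: loose ochre wax block 50 x 32 x 24 mm, on the bench near the robot. Origin: centre of its underside.
- tape: Bystander: loose yellow tape measure 62 x 34 x 58 mm. Origin: centre of its underside.
- ruler: Bystander: loose flat steel rule 160 x 30 mm, 2.4 mm thick, long along its y. Origin: centre of its underside.
Mind the look-alikes: they are no part of the job. What is shaped like the finial but blue or turquoise is not meant. What is shaped like the tool1 but yellow is not meant.

How it is judged:
By the outcome, as a careful person would: the job done as asked, in the order asked, and still so for the second after the job is handed in, with the robot touching nothing.
Of tool0, tool1, tool2, tool3, tool4 only 3 to 5 are there at a start; the rules pass over those that are not, and their reading is None.
At some moment in a run one of tool0, tool1, tool2, tool3, tool4 may be knocked a few centimetres aside while the robot is not near it.
It also fails if it takes over 210 s, if anything falls off the work surface, if the arm or the gripper's body presses on something with over 40 N, if the wrist force passes 120 N, or if a joint passes its speed limit or range.

## Working session

There is one attempt and no reset: what is moved stays moved. The work goes in short steps, Python scripts to look and compute and a tool call to move; the robot and the scene stay as the last step left them, time stands still between calls to the robot, and variables do not carry over. Pictures are saved under pics/ and viewed, at most 14 in all, crops included, and the job is handed in when it is done.

Besides the shell and the picture viewer there is one more tool, called after "Call:" by a JSON object that holds its "op" and its "data", one argument or row to a line. send_rows: Moves the arm, as the interface text tells. Its arguments: {"type":"object","properties":{"steps":{"type":"array"},"newtons":{"type":"number"}},"required":["steps"]}

```bash
ls; mkdir -p pics
cat > h.py <<'E'
import numpy as np, cv2
from scipy.spatial.transform import Rotation as R
from bench import ctrl
def snap(name,fn):
    s=ctrl.get_state(); im=ctrl.get_image(name)
    K=np.array(im["K"])
    if "cam_to_world" in im: T=np.array(im["cam_to_world"])
    else:
        W=np.eye(4);W[:3,:3]=R.from_rotvec(s["tool_rot"]).as_matrix();W[:3,3]=s["position"]
        T=W@np.array(im["T_tool_cam"])
    cv2.imwrite(f"pics/{fn}.png",im["pixels"][:,:,::-1]); np.savez(f"pics/{fn}.npz",K=K,T=T,px=im["pixels"])
    return im["pixels"],K,T
def load(fn):
    d=np.load(f"pics/{fn}.npz"); return d["px"],d["K"],d["T"]
def ray(uv,K,T):
    d=T[:3,:3]@np.linalg.inv(K)@np.array([uv[0],uv[1],1.]); return T[:3,3],d/np.linalg.norm(d)
def onz(uv,K,T,z):
    o,d=ray(uv,K,T); return o+d*(z-o[2])/d[2]
def proj(P,K,T):
    p=np.linalg.inv(T)@np.append(P,1); q=K@p[:3]; return q[:2]/q[2]
def tri(l):
    A=np.zeros((3,3));b=np.zeros(3)
    for uv,K,T in l:
        o,d=ray(uv,K,T);M=np.eye(3)-np.outer(d,d);A+=M;b+=M@o
    return np.linalg.solve(A,b)
E
python3 - <<'E'
from h import *
s=ctrl.get_state(); print({k:np.round(v,3) for k,v in s.items()})
for n in ("scene","top","wrist"):
    p,K,T=snap(n,n+"0"); print(n,np.round(K,1).tolist(),np.round(T,3).tolist())
E
```

```text
pics
{'time': np.float64(0.0), 'joint_positions': array([-1.249,  0.322, -0.07 ,  1.452,  0.023,  1.371, -0.057]), 'qd': array([-0.001, -0.   , -0.002, -0.001,  0.001, -0.001, -0.   ]), 'joint_torque': array([ 0.0000e+00, -4.9129e+01, -4.0400e-01, -3.1253e+01, -6.4000e-02,
        4.4000e-02,  0.0000e+00]), 'position': array([0.197, 0.619, 0.235]), 'tool_rot': array([-4.810e-01, -3.104e+00,  3.000e-03]), 'ft_force': array([0.025, 0.037, 0.018]), 'torque': array([-0.016,  0.001,  0.006]), 'grip_force': np.float64(0.0), 'grip_width': np.float64(1.006)}
scene [[362.9, 0.0, 319.2], [0.0, 362.9, 193.8], [0.0, 0.0, 1.0]] [[0.019, 0.793, -0.609, 0.997], [1.0, -0.017, 0.008, -0.076], [-0.004, -0.609, -0.793, 0.818], [0.0, 0.0, 0.0, 1.0]]
top [[417.8, 0.0, 313.9], [0.0, 417.8, 200.2], [0.0, 0.0, 1.0]] [[0.008, -0.981, 0.193, 0.283], [-1.0, -0.01, -0.009, -0.076], [0.011, -0.193, -0.981, 1.134], [0.0, 0.0, 0.0, 1.0]]
wrist [[301.7, 0.0, 325.8], [0.0, 301.7, 201.3], [0.0, 0.0, 1.0]] [[0.303, 0.915, 0.268, 0.123], [0.953, -0.29, -0.087, 0.643], [-0.002, 0.281, -0.96, 0.384], [0.0, 0.0, 0.0, 1.0]]
```

View pics/scene0.png

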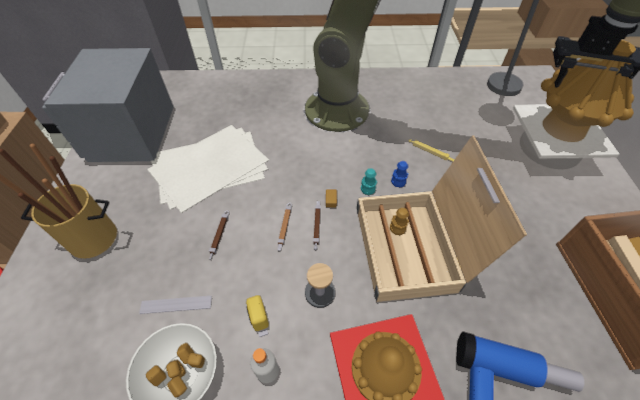

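View pics/top0.png

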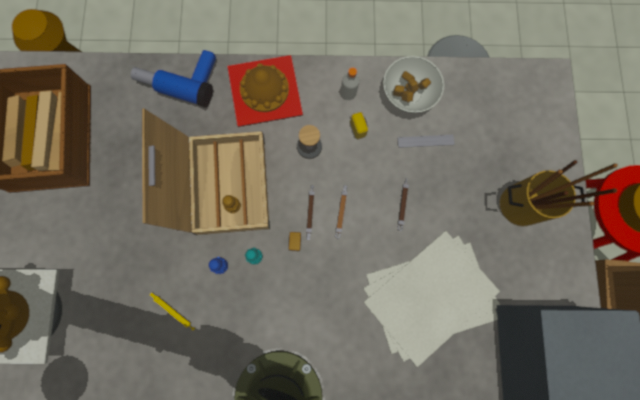

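Top: finial, ochre, in the case at (231,203). Look-alikes are blue (219,265) and teal (254,256), and the brown and ochre pieces elsewhere are ornaments. The tools are three brown ones at (310,213), (341,210) and (403,204); the yellow one at (171,310) is not meant. Stand top is at (309,135).

Run:
```python
from h import *
p,K,T=load("top0"); q,K2,T2=load("scene0")
for n,uv,z in [("c-x-hinge",(192,232),.058),("c+xh",(192,137),.058),("c+x front",(262,133),.058),("c-x front",(267,230),.058),("stand",(309,135),.1),("fin",(231,203),.086),("t",(310,213),.007),("t",(341,210),.007),("t",(403,204),.007),("wax",(295,241),.024),("teal",(254,256),.08),("blue",(219,265),.08),("lidtop",(143,112),.25),("lidbot",(143,222),.25),("tape",(360,124),.05),("ruler",(427,141),0),("bottle",(350,85),.08)]:
    print(n,onz(uv,K,T,z).round(3))
a=cv2.resize(p[100:290,130:430],None,fx=2.6,fy=2.6,interpolation=cv2.INTER_CUBIC)
cv2.imwrite("pics/tc.png",a[:,:,::-1])
b=cv2.resize(q[130:310,200:530],None,fx=2.4,fy=2.4,interpolation=cv2.INTER_CUBIC)
cv2.imwrite("pics/sc.png",b[:,:,::-1])
```

```text
c-x-hinge [0.409 0.227 0.058]
c+xh [0.666 0.244 0.058]
c+x front [0.679 0.055 0.058]
c-x front [0.416 0.034 0.058]
stand [ 0.66  -0.072  0.1  ]
fin [0.48  0.125 0.086]
t [ 0.47  -0.077  0.007]
t [ 0.479 -0.161  0.007]
t [ 0.497 -0.332  0.007]
wax [ 0.391 -0.038  0.024]
teal [0.347 0.062 0.08 ]
blue [0.324 0.149 0.08 ]
lidtop [0.655 0.3   0.25 ]
lidbot [0.407 0.278 0.25 ]
tape [ 0.711 -0.212  0.05 ]
ruler [ 0.682 -0.409  0.   ]
bottle [ 0.812 -0.182  0.08 ]
```

View pics/tc.png

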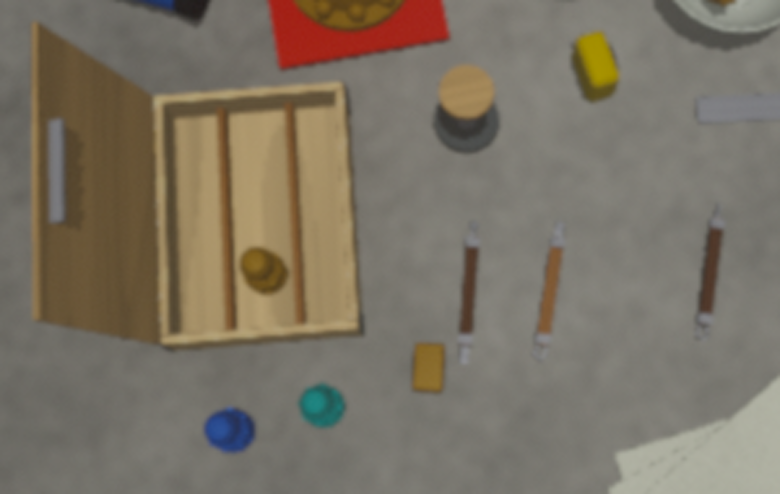

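View pics/sc.png

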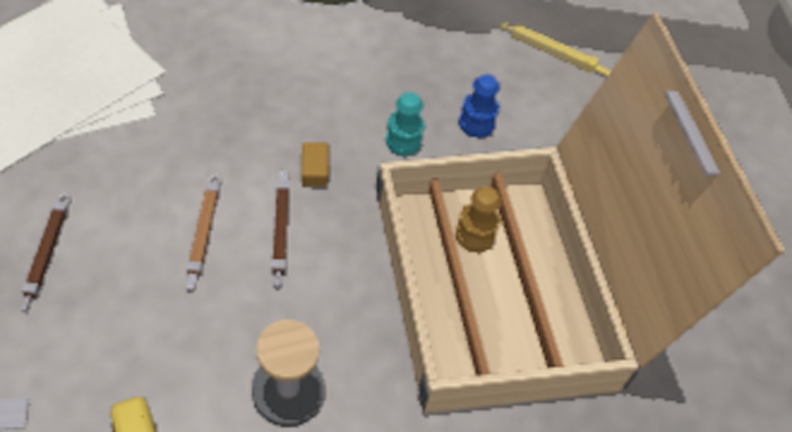

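The crops show the case with the lid leaning to world +y. Finial (ochre) is at crop (262,270), between the rests. The three brown tools are at crop (469,290), (550,290) and (710,270), and the stand plate is at (467,92). Teal and blue stand outside the case.

Run:
```python
from h import *
p,K,T=load("top0"); q,K2,T2=load("scene0")
tp=lambda u,v:(u/2.6+130-.3,v/2.6+100-.3); sp=lambda u,v:(u/2.4+200-.3,v/2.4+130-.3)
C=[("-x hinge",tp(162,346),sp(557,151)),("+x hinge",tp(153,95),sp(636,363)),("+x front",tp(344,84),sp(423,388)),("-x front",tp(358,331),sp(381,164)),("finknob",tp(257,263),sp(487,197)),("tab a",tp(56,118),sp(716,172)),("tab b",tp(56,220),sp(670,93))]
P=[]
for n,a,b in C:
    X=tri([(a,K,T),(b,K2,T2)]); print(n,X.round(4)); P.append(X)
# case fit, top view at z .058
m=np.array([[-130,98],[130,98],[130,-98],[-130,-98]])/1000
for src in (np.array(P[:4])[:,:2],np.array([onz(c[1],K,T,.058)[:2] for c in C[:4]]),np.array([onz(c[2],K2,T2,.058)[:2] for c in C[:4]])):
    c=src.mean(0);H=m.T@(src-c);th=np.arctan2(H[0,1]-H[1,0],H[0,0]+H[1,1])
    Rm=np.array([[np.cos(th),-np.sin(th)],[np.sin(th),np.cos(th)]]);print("case",c.round(4),np.degrees(th).round(2),np.abs(src-c-m@Rm.T).max().round(4))
def blobs(im,lo,hi,roi):
    hsv=cv2.cvtColor(im,cv2.COLOR_RGB2HSV);M=cv2.inRange(hsv,lo,hi);Z=np.zeros_like(M);x0,y0,x1,y1=roi;Z[y0:y1,x0:x1]=M[y0:y1,x0:x1]
    cs,_=cv2.findContours(Z,cv2.RETR_EXTERNAL,cv2.CHAIN_APPROX_NONE)
    out=[]
    for c in cs:
        if cv2.contourArea(c)<25: continue
        out.append((cv2.contourArea(c),cv2.minAreaRect(c)))
    return sorted(out,key=lambda o:o[1][0][0])
A=blobs(p,(0,60,30),(25,255,255),(300,180,420,235)); B=blobs(q,(0,60,30),(25,255,255),(195,200,325,260))[::1]
def axis(r):
    b=cv2.boxPoints(r);e=sorted([(np.linalg.norm(b[i]-b[i-1]),i) for i in range(4)])[:2]
    return sorted([ (b[i]+b[i-1])/2 for _,i in e],key=lambda z:z[1])
for x in A: print("top",x[0],np.round(x[1][0],1),np.round(x[1][1],1))
for x in B: print("scene",x[0],np.round(x[1][0],1),np.round(x[1][1],1))
for a,b in zip(A,B[::-1]):
    for nm,r,k,t in (("top",a[1],K,T),("sc",b[1],K2,T2)):
        e=[onz(z,k,t,.009)[:2] for z in axis(r)];d=e[0]-e[1];print(nm,np.mean(e,0).round(4),"len",np.linalg.norm(d).round(3),"yaw",(np.degrees(np.arctan2(d[1],d[0]))%180).round(1))
    print("tri",tri([(a[1][0],K,T),(b[1][0],K2,T2)]).round(4))
sa=blobs(p,(5,50,120),(25,255,255),(290,115,330,160));sb=blobs(q,(5,50,120),(25,255,255),(295,255,345,300))
print(sa,sb)
if sa and sb: print("stand",tri([(max(sa)[1][0],K,T),(max(sb)[1][0],K2,T2)]).round(4))
```

```text
-x hinge [0.4081 0.2321 0.0469]
+x hinge [0.6665 0.2512 0.0607]
+x front [0.6836 0.0541 0.0533]
-x front [0.4244 0.0349 0.0502]
finknob [0.4882 0.1357 0.0755]
tab a [0.5811 0.2799 0.2411]
tab b [0.4915 0.2714 0.238 ]
case [0.5456 0.1431] 4.45 0.0014
case [0.5449 0.1422] 5.03 0.0019
case [0.5494 0.1417] 4.55 0.0059
top 106.0 [309.9 211. ] [ 4.3 32.1]
top 140.5 [341.1 211. ] [ 5.4 32.8]
top 119.0 [402.9 203.5] [ 4.7 31.5]
scene 154.0 [218.9 232.4] [ 6.  32.1]
scene 134.0 [284.6 223.8] [ 5.6 30.3]
scene 105.5 [316.7 223. ] [ 4.7 28.3]
top [ 0.475  -0.0764] len 0.089 yaw 176.5
sc [ 0.4724 -0.0756] len 0.089 yaw 176.2
tri [ 0.4745 -0.0761  0.0102]
top [ 0.4759 -0.1617] len 0.091 yaw 171.7
sc [ 0.4729 -0.1603] len 0.093 yaw 170.9
tri [ 0.4752 -0.1609  0.0106]
top [ 0.4985 -0.3318] len 0.089 yaw 171.1
sc [ 0.4961 -0.3301] len 0.092 yaw 170.5
tri [ 0.4979 -0.3308  0.0098]
[(339.0, ((309.0000305175781, 134.50001525878906), (20.50609588623047, 20.50609588623047), 45.0))] [(486.0, ((319.5, 275.0), (24.0, 25.0), 90.0))]
stand [ 0.6624 -0.0718  0.0966]
```

```bash
cat >> h.py <<'E'
def plan(x,y,z,yaw=None,label=""):
    "yaw: wanted angle of tool y in world, deg (mod 180). prints turn units, then shift units after the turn"
    s=ctrl.get_state();M=R.from_rotvec(s["tool_rot"]).as_matrix()
    cur=np.degrees(np.arctan2(M[1,1],M[0,1]))
    d=0 if yaw is None else (cur-yaw+90)%180-90
    M2=M@R.from_rotvec([0,0,np.radians(d)]).as_matrix()
    v=M2.T@(np.array([x,y,z])-s["position"])/.06
    print(label,"pos",np.round(s["position"],4),"yaw %.1f"%cur,"tilt",np.round(M[:,2],3),"turn %.2f"%(d/8),"shift",v.round(3),"F",np.round(s["ft_force"],1),"w %.3f"%s["grip_width"],"gf %.1f"%s["grip_force"],"t %.1f"%s["time"],"q7 %.2f"%s["joint_positions"][6])
E
python3 -c "
from h import *
plan(.488,.136,.38,15)"
```

```text
pos [0.1969 0.6191 0.2357] yaw 72.4 tilt [-0.    -0.001 -1.   ] turn 7.17 shift [-9.036  2.602 -2.395] F [-0.5  0.2 -0.1] w 0.998 gf 0.0 t 0.1 q7 -0.06
```

Call:
{"op": "send_rows", "data": {
  "steps": [
    {"tz": -0.3, "turn": 0.9, "grip": 0.6},
    {"tz": -0.3, "turn": 0.9},
    {"tz": -0.3, "turn": 0.9},
    {"tz": -0.3, "turn": 0.9},
    {"tz": -0.3, "turn": 0.9},
    {"tz": -0.3, "turn": 0.9},
    {"tz": -0.3, "turn": 0.9},
    {"tz": -0.3, "turn": 0.9},
    {"tx": -0.8, "ty": 0.23},
    {"tx": -0.8, "ty": 0.23},
    {"tx": -0.8, "ty": 0.23},
    {"tx": -0.8, "ty": 0.23}
  ]
}}

```text
validation failed for argument at $.st...
```

Call:
{"op": "send_rows", "data": {
  "steps": [
    {"tx": 0, "ty": 0, "tz": -0.3, "turn": 0.9, "grip": 0.6},
    {"tx": 0, "ty": 0, "tz": -0.3, "turn": 0.9, "grip": 0.6},
    {"tx": 0, "ty": 0, "tz": -0.3, "turn": 0.9, "grip": 0.6},
    {"tx": 0, "ty": 0, "tz": -0.3, "turn": 0.9, "grip": 0.6},
    {"tx": 0, "ty": 0, "tz": -0.3, "turn": 0.9, "grip": 0.6},
    {"tx": 0, "ty": 0, "tz": -0.3, "turn": 0.9, "grip": 0.6},
    {"tx": 0, "ty": 0, "tz": -0.3, "turn": 0.9, "grip": 0.6},
    {"tx": 0, "ty": 0, "tz": -0.3, "turn": 0.9, "grip": 0.6},
    {"tx": -0.8, "ty": 0.23, "tz": 0, "turn": 0, "grip": 0.6},
    {"tx": -0.8, "ty": 0.23, "tz": 0, "turn": 0, "grip": 0.6},
    {"tx": -0.8, "ty": 0.23, "tz": 0, "turn": 0, "grip": 0.6},
    {"tx": -0.8, "ty": 0.23, "tz": 0, "turn": 0, "grip": 0.6}
  ],
  "newtons": 20
}}

```text
time: 1.65
position: [0.2999, 0.4462, 0.3803]
tool_rot: [1.918, 2.488, -0.0]
ft_force: [-0.3, 0.8, -0.1]
grip_width: 0.599
grip_force: 0.0
```

```bash
python3 -c "
from h import *
plan(.488,.136,.22,15)"
```

```text
pos [0.2999 0.4462 0.3803] yaw 14.8 tilt [-0. -0. -1.] turn -0.03 shift [-5.805  1.69   2.673] F [-0.3  0.8 -0.1] w 0.599 gf 0.0 t 1.6 q7 -0.76
```

Call:
{"op": "send_rows", "data": {
  "steps": [
    {"tx": -0.83, "ty": 0.24, "tz": 0, "turn": 0, "grip": 0.6},
    {"tx": -0.83, "ty": 0.24, "tz": 0, "turn": 0, "grip": 0.6},
    {"tx": -0.83, "ty": 0.24, "tz": 0, "turn": 0, "grip": 0.6},
    {"tx": -0.83, "ty": 0.24, "tz": 0, "turn": 0, "grip": 0.6},
    {"tx": -0.83, "ty": 0.24, "tz": 0, "turn": 0, "grip": 0.6},
    {"tx": -0.83, "ty": 0.24, "tz": 0, "turn": 0, "grip": 0.6},
    {"tx": -0.83, "ty": 0.24, "tz": 0, "turn": 0, "grip": 0.6},
    {"tx": 0, "ty": 0, "tz": 0.65, "turn": 0, "grip": 0.6},
    {"tx": 0, "ty": 0, "tz": 0.65, "turn": 0, "grip": 0.6},
    {"tx": 0, "ty": 0, "tz": 0.65, "turn": 0, "grip": 0.6},
    {"tx": 0, "ty": 0, "tz": 0.65, "turn": 0, "grip": 0.6},
    {"tx": 0, "ty": 0, "tz": 0, "turn": 0, "grip": 0.6}
  ]
}}

```text
time: 3.15
position: [0.4834, 0.1357, 0.2219]
tool_rot: [-1.916, -2.486, 0.009]
ft_force: [-0.5, 0.0, -0.4]
grip_width: 0.599
grip_force: 0.0
```

Run:
```python
from h import *
plan(.488,.136,.08,15)
p,K,T=snap("wrist","w1"); print(proj([.488,.1357,.0755],K,T))
```

```text
pos [0.4834 0.1357 0.2219] yaw 14.8 tilt [-0.006 -0.003 -1.   ] turn -0.03 shift [-0.012  0.09   2.364] F [-0.5  0.  -0.4] w 0.599 gf 0.0 t 3.1 q7 -0.06
[331.51633947 193.44023039]
```

View pics/w1.png

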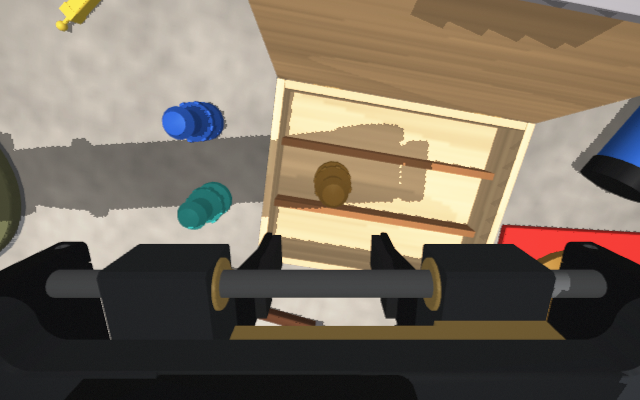

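Wrist view: the ochre finial is at (333,190), between the rests and under the jaws. Teal (203,205) and blue (190,122) stand outside the case, so the choice is confirmed.

Call:
{"op": "send_rows", "data": {
  "steps": [
    {"tx": -0.01, "ty": 0.09, "tz": 0.4, "turn": 0, "grip": 0.6},
    {"tx": 0, "ty": 0, "tz": 0.5, "turn": 0, "grip": 0.6},
    {"tx": 0, "ty": 0, "tz": 0.5, "turn": 0, "grip": 0.6},
    {"tx": 0, "ty": 0, "tz": 0.5, "turn": 0, "grip": 0.6},
    {"tx": 0, "ty": 0, "tz": 0.5, "turn": 0, "grip": 0.6},
    {"tx": 0, "ty": 0, "tz": 0.28, "turn": 0, "grip": 0.6},
    {"tx": 0, "ty": 0, "tz": 0, "turn": 0, "grip": 0.6},
    {"tx": 0, "ty": 0, "tz": 0, "turn": 0, "grip": 0.1},
    {"tx": 0, "ty": 0, "tz": 0, "turn": 0, "grip": 0.1},
    {"tx": 0, "ty": 0, "tz": 0, "turn": 0, "grip": 0.1},
    {"tx": 0, "ty": 0, "tz": 0, "turn": 0, "grip": 0.1},
    {"tx": 0, "ty": 0, "tz": 0, "turn": 0, "grip": 0.1}
  ],
  "newtons": 20
}}

```text
time: 4.7
position: [0.4913, 0.1375, 0.0645]
tool_rot: [1.918, 2.488, 0.001]
ft_force: [-1.2, -0.2, 5.6]
grip_width: 0.329
grip_force: 19.5
```

```bash
python3 -c "
from h import *
plan(.6625,-.072,.21,None)"
```

```text
pos [0.4913 0.1375 0.0645] yaw 14.8 tilt [ 0.001  0.001 -1.   ] turn 0.00 shift [-4.102  1.871 -2.425] F [-1.2 -0.2  5.6] w 0.329 gf 19.5 t 4.7 q7 0.04
```

Call:
{"op": "send_rows", "data": {
  "steps": [
    {"tx": 0, "ty": 0, "tz": -0.2, "turn": 0, "grip": 0.1},
    {"tx": 0, "ty": 0, "tz": -0.5, "turn": 0, "grip": 0.1},
    {"tx": 0, "ty": 0, "tz": -0.7, "turn": 0, "grip": 0.1},
    {"tx": 0, "ty": 0, "tz": -0.8, "turn": 0, "grip": 0.1},
    {"tx": 0, "ty": 0, "tz": -0.6, "turn": 0, "grip": 0.1},
    {"tx": 0, "ty": 0, "tz": -0.2, "turn": 0, "grip": 0.1},
    {"tx": -0.5, "ty": 0.2, "tz": 0, "turn": 0, "grip": 0.1},
    {"tx": -0.7, "ty": 0.35, "tz": 0, "turn": 0, "grip": 0.1},
    {"tx": -0.8, "ty": 0.35, "tz": 0, "turn": 0, "grip": 0.1},
    {"tx": -0.8, "ty": 0.37, "tz": 0, "turn": 0, "grip": 0.1},
    {"tx": -0.8, "ty": 0.35, "tz": 0, "turn": 0, "grip": 0.1},
    {"tx": -0.5, "ty": 0.25, "tz": 0, "turn": 0, "grip": 0.1}
  ]
}}

```text
time: 6.2
position: [0.6622, -0.075, 0.2416]
tool_rot: [-1.92, -2.485, 0.005]
ft_force: [-0.6, 1.0, -2.6]
grip_width: 0.332
grip_force: 20.0
```

Run:
```python
from h import *
plan(.6625,-.072,.1595,None)
a,K,T=snap("top","t2"); b,K2,T2=snap("scene","s2"); c,K3,T3=snap("wrist","w2")
A=cv2.resize(a[100:200,250:380],None,fx=3,fy=3); B=cv2.resize(b[200:300,260:390],None,fx=3,fy=3)
cc=cv2.resize(c[100:400,120:520],None,fx=.975,fy=1.0)
o=np.vstack([np.hstack([A,B])]); o=np.vstack([o,np.zeros((290,780,3),np.uint8)]); o[300:590,:390]=cc[:290,:390]
cv2.imwrite("pics/m2.png",o[:,:,::-1])
```

```text
pos [ 0.6622 -0.075   0.2416] yaw 14.6 tilt [-0.003 -0.002 -1.   ] turn 0.00 shift [0.049 0.022 1.369] F [-0.6  1.  -2.6] w 0.332 gf 20.0 t 6.2 q7 0.52
```

View pics/m2.png

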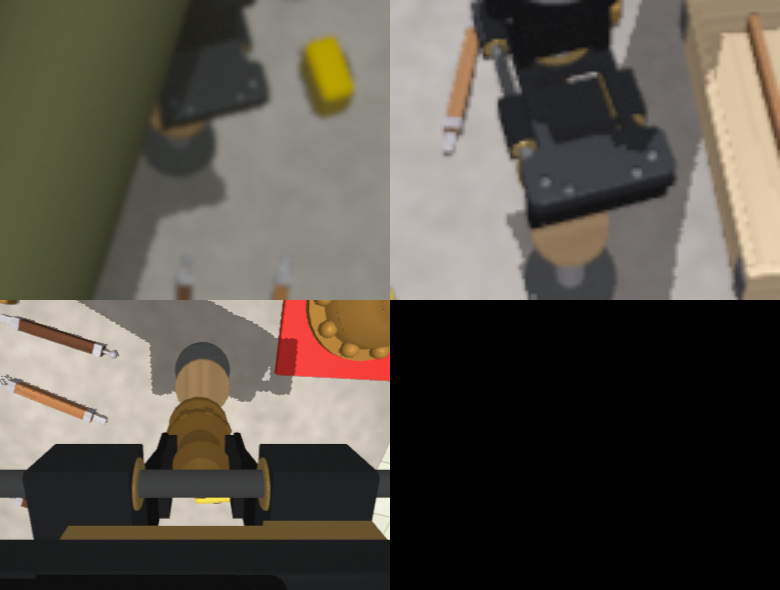

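Finial is held upright in the jaws (panel 3, (200,440)), and the stand plate (200,380) is visible below. Lowering onto the plate.

Call:
{"op": "send_rows", "data": {
  "steps": [
    {"tx": 0.05, "ty": 0.02, "tz": 0.3, "turn": 0, "grip": 0.1},
    {"tx": 0, "ty": 0, "tz": 0.4, "turn": 0, "grip": 0.1},
    {"tx": 0, "ty": 0, "tz": 0.3, "turn": 0, "grip": 0.1},
    {"tx": 0, "ty": 0, "tz": 0.15, "turn": 0, "grip": 0.1},
    {"tx": 0, "ty": 0, "tz": 0.1, "turn": 0, "grip": 0.1},
    {"tx": 0, "ty": 0, "tz": 0.05, "turn": 0, "grip": 0.1},
    {"tx": 0, "ty": 0, "tz": 0, "turn": 0, "grip": 0.1},
    {"tx": 0, "ty": 0, "tz": 0, "turn": 0, "grip": 0.1}
  ]
}}

```text
time: 7.35
position: [0.6628, -0.069, 0.1663]
tool_rot: [1.917, 2.488, 0.001]
ft_force: [-0.3, -0.4, -1.8]
grip_width: 0.325
grip_force: 20.0
```

```bash
python3 -c "
from h import *
plan(.6625,-.072,.1585,None)"
```

```text
pos [ 0.6628 -0.069   0.1663] yaw 14.8 tilt [ 0.001  0.    -1.   ] turn 0.00 shift [-0.047 -0.018  0.13 ] F [-0.3 -0.4 -1.8] w 0.325 gf 20.0 t 7.3 q7 0.53
```

Call:
{"op": "send_rows", "data": {
  "steps": [
    {"tx": -0.05, "ty": -0.02, "tz": 0.04, "turn": 0, "grip": 0.1},
    {"tx": 0, "ty": 0, "tz": 0.04, "turn": 0, "grip": 0.1},
    {"tx": 0, "ty": 0, "tz": 0.03, "turn": 0, "grip": 0.1},
    {"tx": 0, "ty": 0, "tz": 0.0, "turn": 0, "grip": 0.1},
    {"tx": 0, "ty": 0, "tz": 0, "turn": 0, "grip": 0.1}
  ]
}}

```text
time: 7.98
position: [0.6622, -0.0719, 0.1592]
tool_rot: [-1.917, -2.489, -0.0]
ft_force: [0.1, 0.7, -1.8]
grip_width: 0.329
grip_force: 20.0
```

```bash
python3 -c "
from h import *
plan(.6625,-.072,.1585,None)"
```

```text
pos [ 0.6622 -0.0719  0.1592] yaw 14.8 tilt [ 0.  0. -1.] turn 0.00 shift [-0.003  0.005  0.011] F [ 0.1  0.7 -1.8] w 0.329 gf 20.0 t 8.0 q7 0.54
```

Call:
{"op": "send_rows", "data": {
  "steps": [
    {"tx": 0, "ty": 0, "tz": 0.02, "turn": 0, "grip": 0.1},
    {"tx": 0, "ty": 0, "tz": 0.02, "turn": 0, "grip": 0.1},
    {"tx": 0, "ty": 0, "tz": 0.0, "turn": 0, "grip": 0.1},
    {"tx": 0, "ty": 0, "tz": 0, "turn": 0, "grip": 0.1}
  ]
}}

```text
time: 8.48
position: [0.6626, -0.0725, 0.1586]
tool_rot: [1.917, 2.487, 0.002]
ft_force: [-2.9, 0.3, 7.4]
grip_width: 0.33
grip_force: 19.4
```

Call:
{"op": "send_rows", "data": {
  "steps": [
    {"tx": 0, "ty": 0, "tz": -0.02, "turn": 0, "grip": 0.1},
    {"tx": 0, "ty": 0, "tz": 0, "turn": 0, "grip": 0.36},
    {"tx": 0, "ty": 0, "tz": 0.0, "turn": 0, "grip": 0.42},
    {"tx": 0, "ty": 0, "tz": 0, "turn": 0, "grip": 0.6},
    {"tx": 0, "ty": 0, "tz": 0, "turn": 0, "grip": 0.65},
    {"tx": 0, "ty": 0, "tz": 0, "turn": 0, "grip": 0.65},
    {"tx": 0, "ty": 0, "tz": -0.3, "turn": 0, "grip": 0.65},
    {"tx": 0, "ty": 0, "tz": -0.7, "turn": 0, "grip": 0.65},
    {"tx": 0, "ty": 0, "tz": -0.7, "turn": 0, "grip": 0.65},
    {"tx": 0, "ty": 0, "tz": -0.5, "turn": 0, "grip": 0.65}
  ]
}}

```text
time: 9.72
position: [0.6627, -0.0725, 0.2938]
tool_rot: [1.916, 2.486, 0.003]
ft_force: [0.3, -0.4, 0.3]
grip_width: 0.65
grip_force: 0.0
```

Run:
```python
from h import *
plan(.47,-.0764,.2,86)
```

```text
pos [ 0.6627 -0.0725  0.2938] yaw 14.8 tilt [ 0.004 -0.    -1.   ] turn -8.91 shift [ 3.205 -0.29   1.552] F [ 0.3 -0.4  0.3] w 0.650 gf 0.0 t 9.7 q7 0.51
```

Call:
{"op": "send_rows", "data": {
  "steps": [
    {"tx": 0, "ty": 0, "tz": 0, "turn": -0.99, "grip": 0.4},
    {"tx": 0, "ty": 0, "tz": 0, "turn": -0.99, "grip": 0.4},
    {"tx": 0, "ty": 0, "tz": 0, "turn": -0.99, "grip": 0.4},
    {"tx": 0, "ty": 0, "tz": 0, "turn": -0.99, "grip": 0.4},
    {"tx": 0, "ty": 0, "tz": 0, "turn": -0.99, "grip": 0.4},
    {"tx": 0, "ty": 0, "tz": 0, "turn": -0.99, "grip": 0.4},
    {"tx": 0, "ty": 0, "tz": 0, "turn": -0.99, "grip": 0.4},
    {"tx": 0, "ty": 0, "tz": 0, "turn": -0.99, "grip": 0.4},
    {"tx": 0, "ty": 0, "tz": 0, "turn": -0.99, "grip": 0.4},
    {"tx": 0.6, "ty": -0.06, "tz": 0, "turn": 0, "grip": 0.4},
    {"tx": 0.8, "ty": -0.07, "tz": 0, "turn": 0, "grip": 0.4},
    {"tx": 0.6, "ty": -0.06, "tz": 0, "turn": 0, "grip": 0.4}
  ]
}}

```text
time: 11.22
position: [0.5402, -0.0758, 0.2914]
tool_rot: [0.11, 3.138, 0.001]
ft_force: [0.3, 0.0, 0.5]
grip_width: 0.394
grip_force: 0.0
```

Run:
```python
from h import *
plan(.4745,-.0762,.2,86.4)
p,K,T=snap("wrist","w3"); q,K2,T2=snap("scene","s3"); a,Ka,Ta=snap("top","t3")
print(proj([.4745,-.0762,.01],K,T))
b=cv2.resize(q[150:310,180:410],None,fx=2.5,fy=2.5)
o=np.zeros((600,800,3),np.uint8); o[:200,:320]=cv2.resize(p,(320,200)); o[200:600,:575]=b; o[:200,330:590]=cv2.resize(a[100:200,250:380],None,fx=2,fy=2)
cv2.imwrite("pics/m3.png",o[:,:,::-1])
```

```text
pos [ 0.5402 -0.0758  0.2914] yaw 86.0 tilt [ 0.002  0.    -1.   ] turn -0.05 shift [ 1.096 -0.075  1.521] F [0.3 0.  0.5] w 0.394 gf 0.0 t 11.2 q7 1.63
[322.31846604 121.68450107]
```

View pics/m3.png

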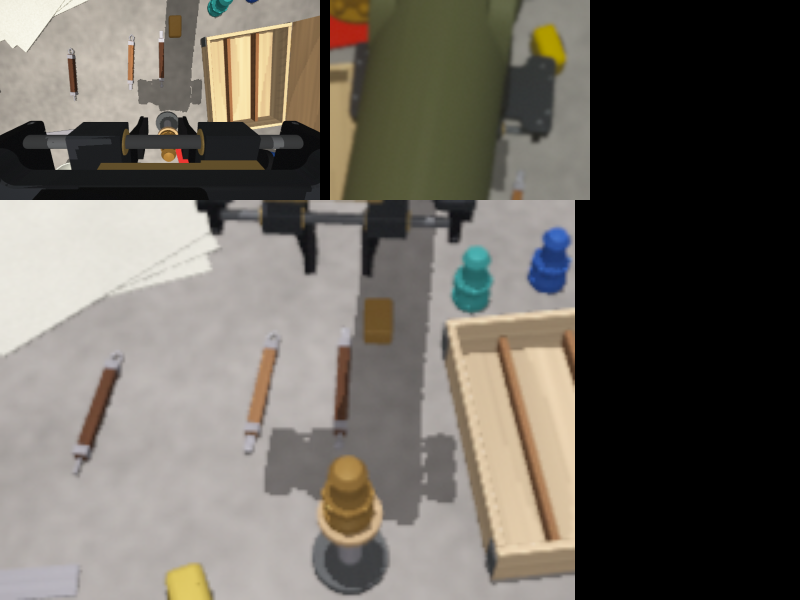

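Finial stands upright, centred on the plate (panel (347,500)), and the three tools are in place. Measuring all of them in the wrist view now.

```bash
cat >> h.py <<'E'
def tools(im,K,T,roi,z=.009,amin=60):
    hsv=cv2.cvtColor(im,cv2.COLOR_RGB2HSV);M=cv2.inRange(hsv,(0,70,30),(25,255,255));Z=np.zeros_like(M);x0,y0,x1,y1=roi;Z[y0:y1,x0:x1]=M[y0:y1,x0:x1]
    out=[]
    for c in cv2.findContours(Z,cv2.RETR_EXTERNAL,cv2.CHAIN_APPROX_NONE)[0]:
        r=cv2.minAreaRect(c)
        if cv2.contourArea(c)<amin or max(r[1])<3.2*min(r[1]): continue
        b=cv2.boxPoints(r);e=sorted([(np.linalg.norm(b[i]-b[i-1]),i) for i in range(4)])[:2]
        P=[onz((b[i]+b[i-1])/2,K,T,z)[:2] for _,i in e];d=P[0]-P[1]
        out.append((r[0],np.mean(P,0).round(4),np.linalg.norm(d).round(3),(np.degrees(np.arctan2(d[1],d[0]))%180).round(1)))
    return out
E
python3 - <<'E'
from h import *
p,K,T=load("w3"); W=tools(p,K,T,(0,40,400,260)); print(*W,sep="\n")
q,K2,T2=load("scene0")
cs=[(316.7,223.),(284.6,223.8),(218.9,232.4)]
for w in W:
    for c in cs:
        X=tri([(w[0],K,T),(c,K2,T2)])
        if abs(X[:2]-w[1]).max()<.01: print("tri",X.round(4))
E
```

```text
((336.0, 256.0), array([ 0.6799, -0.0698]), np.float64(0.047), np.float64(86.0))
((144.7257843017578, 150.298095703125), array([ 0.4974, -0.3307]), np.float64(0.096), np.float64(170.5))
((261.2705383300781, 124.99623107910156), array([ 0.4745, -0.1612]), np.float64(0.095), np.float64(171.5))
((322.5, 120.0), array([ 0.4738, -0.0759]), np.float64(0.093), np.float64(175.8))
tri [ 0.4962 -0.331   0.0075]
tri [ 0.4731 -0.161   0.0072]
tri [ 0.4724 -0.0757  0.007 ]
```

Call:
{"op": "send_rows", "data": {
  "steps": [
    {"tx": 0.55, "ty": -0.04, "tz": 0.4, "turn": 0, "grip": 0.4},
    {"tx": 0.55, "ty": -0.03, "tz": 0.8, "turn": 0, "grip": 0.4},
    {"tx": 0, "ty": 0, "tz": 0.9, "turn": 0, "grip": 0.4},
    {"tx": 0, "ty": 0, "tz": 0.9, "turn": 0, "grip": 0.4},
    {"tx": 0, "ty": 0, "tz": 0.7, "turn": 0, "grip": 0.4},
    {"tx": 0, "ty": 0, "tz": 0.4, "turn": 0, "grip": 0.4},
    {"tx": 0, "ty": 0, "tz": 0.2, "turn": 0, "grip": 0.4},
    {"tx": 0, "ty": 0, "tz": 0, "turn": 0, "grip": 0.4},
    {"tx": 0, "ty": 0, "tz": 0, "turn": 0, "grip": 0.4},
    {"tx": 0, "ty": 0, "tz": 0, "turn": 0, "grip": 0.4}
  ]
}}

```text
time: 12.62
position: [0.4766, -0.0747, 0.0331]
tool_rot: [0.108, 3.137, 0.001]
ft_force: [0.4, 0.1, -0.4]
grip_width: 0.399
grip_force: 0.0
```

Run:
```python
from h import *
plan(.4735,-.076,.0175,86)
```

```text
pos [ 0.4766 -0.0747  0.0331] yaw 86.0 tilt [ 0.002  0.    -1.   ] turn 0.01 shift [ 0.05  -0.025  0.259] F [ 0.4  0.1 -0.4] w 0.399 gf 0.0 t 12.6 q7 1.71
```

Call:
{"op": "send_rows", "data": {
  "steps": [
    {"tx": 0.05, "ty": -0.02, "tz": 0.15, "turn": 0, "grip": 0.4},
    {"tx": 0, "ty": 0, "tz": 0.1, "turn": 0, "grip": 0.4},
    {"tx": 0, "ty": 0, "tz": 0, "turn": 0, "grip": 0.4},
    {"tx": 0, "ty": 0, "tz": 0, "turn": 0, "grip": 0.05},
    {"tx": 0, "ty": 0, "tz": 0, "turn": 0, "grip": 0.05},
    {"tx": 0, "ty": 0, "tz": 0, "turn": 0, "grip": 0.05},
    {"tx": 0, "ty": 0, "tz": 0, "turn": 0, "grip": 0.05},
    {"tx": 0, "ty": 0, "tz": 0, "turn": 0, "grip": 0.05}
  ],
  "newtons": 20
}}

```text
time: 13.62
position: [0.4726, -0.0757, 0.0171]
tool_rot: [0.108, 3.139, 0.0]
ft_force: [0.4, 0.0, 1.2]
grip_width: 0.156
grip_force: 20.0
```

Run:
```python
from h import *
th=np.radians(4.6)
def case(u,v): return np.array([.546+u*np.cos(th)-v*np.sin(th), .142+u*np.sin(th)+v*np.cos(th)])
for u in (-.05,0.0,.05): print(u,case(u,0).round(4))
x,y=case(-.05,0); plan(x,y,.2,4.6)
print(np.round(ctrl.get_state()["joint_positions"],2))
```

```text
-0.05 [0.4962 0.138 ]
0.0 [0.546 0.142]
0.05 [0.5958 0.146 ]
 pos [ 0.4726 -0.0757  0.0171] yaw 86.1 tilt [ 0.  0. -1.] turn 10.18 shift [ 3.518  0.678 -3.047] F [0.4 0.  1.2] w 0.156 gf 20.0 t 13.6 q7 1.72
[-0.37  0.21  0.51  2.11 -0.14  0.86  1.72]
```

Call:
{"op": "send_rows", "data": {
  "steps": [
    {"tx": 0, "ty": 0, "tz": -0.4, "turn": 0, "grip": 0.05},
    {"tx": 0, "ty": 0, "tz": -0.8, "turn": 0.42, "grip": 0.05},
    {"tx": 0, "ty": 0, "tz": -0.8, "turn": 0.98, "grip": 0.05},
    {"tx": 0, "ty": 0, "tz": -0.8, "turn": 0.98, "grip": 0.05},
    {"tx": 0, "ty": 0, "tz": -0.3, "turn": 0.98, "grip": 0.05},
    {"tx": 0, "ty": 0, "tz": 0, "turn": 0.98, "grip": 0.05},
    {"tx": 0, "ty": 0, "tz": 0, "turn": 0.98, "grip": 0.05},
    {"tx": 0, "ty": 0, "tz": 0, "turn": 0.98, "grip": 0.05},
    {"tx": 0, "ty": 0, "tz": 0, "turn": 0.98, "grip": 0.05},
    {"tx": 0, "ty": 0, "tz": 0, "turn": 0.98, "grip": 0.05},
    {"tx": 0, "ty": 0, "tz": 0, "turn": 0.98, "grip": 0.05},
    {"tx": 0, "ty": 0, "tz": 0, "turn": 0.98, "grip": 0.05}
  ]
}}

```text
time: 15.12
position: [0.4722, -0.0758, 0.2028]
tool_rot: [-2.142, -2.298, 0.0]
ft_force: [0.2, 0.4, -0.2]
grip_width: 0.158
grip_force: 20.0
```

Run:
```python
from h import *
plan(.4962,.138,.1,4.6)
```

```text
pos [ 0.4722 -0.0758  0.2028] yaw 4.0 tilt [-0.  0. -1.] turn -0.07 shift [3.519 0.685 1.713] F [ 0.2  0.4 -0.2] w 0.158 gf 20.0 t 15.1 q7 0.16
```

Call:
{"op": "send_rows", "data": {
  "steps": [
    {"tx": 0.5, "ty": 0.1, "tz": 0, "turn": 0, "grip": 0.05},
    {"tx": 0.8, "ty": 0.15, "tz": 0, "turn": -0.07, "grip": 0.05},
    {"tx": 0.8, "ty": 0.17, "tz": 0.2, "turn": 0, "grip": 0.05},
    {"tx": 0.8, "ty": 0.15, "tz": 0.4, "turn": 0, "grip": 0.05},
    {"tx": 0.5, "ty": 0.1, "tz": 0.3, "turn": 0, "grip": 0.05},
    {"tx": 0.1, "ty": 0.02, "tz": 0.1, "turn": 0, "grip": 0.05},
    {"tx": 0, "ty": 0, "tz": 0, "turn": 0, "grip": 0.05},
    {"tx": 0, "ty": 0, "tz": 0, "turn": 0, "grip": 0.05}
  ]
}}

```text
time: 16.12
position: [0.4974, 0.1352, 0.1438]
tool_rot: [2.128, 2.31, 0.001]
ft_force: [-0.3, 0.5, -0.5]
grip_width: 0.156
grip_force: 20.0
```

Run:
```python
from h import *
plan(.4962,.138,.052,4.6)
p,K,T=snap("wrist","w4"); q,K2,T2=snap("scene","s4")
b=cv2.resize(q[150:320,330:530],None,fx=1.5,fy=1.5)
o=np.zeros((600,640,3),np.uint8); o[:345]=p[:345]; o[345:600,:300]=b
cv2.imwrite("pics/m4.png",o[:,:,::-1])
```

```text
pos [0.4974 0.1352 0.1438] yaw 4.7 tilt [ 0.001  0.    -1.   ] turn 0.01 shift [ 0.047 -0.018  1.529] F [-0.3  0.5 -0.5] w 0.156 gf 20.0 t 16.1 q7 -0.20
```

View pics/m4.png

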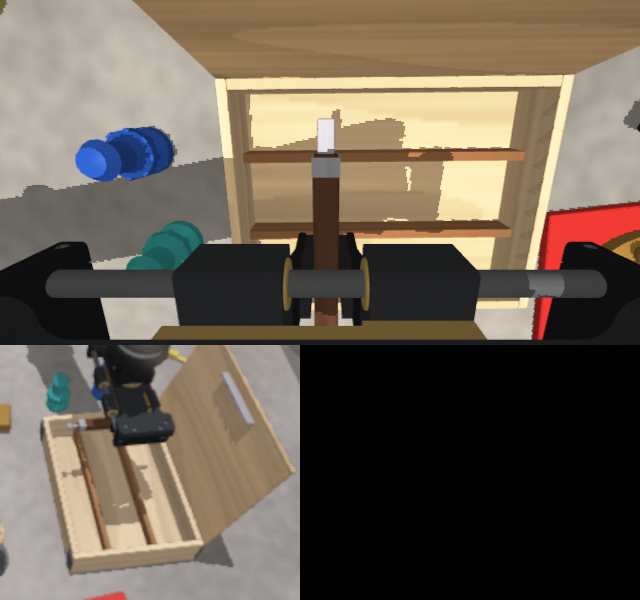

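Wrist view: the tool is held square over both rests, rests at (385,152) and (380,228), case rim corners at (217,79) and (574,75). Checking rest height with two views.

Run:
```python
from h import *
p,K,T=load("w4"); q,K2,T2=load("top0")
tp=lambda u,v:(u/2.6+130-.3,v/2.6+100-.3)
for n,a,b in [("r+36 +x",(524,152),tp(222,108)),("r+36 -x",(247,152),tp(231,329)),("r-36 +x",(511,229),tp(290,103)),("r-36 -x",(250,223),tp(300,322)),("rim +x",(574,75),tp(153,95)),("rim -x",(217,79),tp(162,346))]:
    X=tri([(a,K,T),(b,K2,T2)]); Y=onz(a,K,T,.03 if n[0]=="r" and n[1]!="i" else .058)
    th=np.radians(4.6);c=np.array([.546,.142])
    d=Y[:2]-c; print(n,X.round(4),"case u,v (w4 at z)",(d@[np.cos(th),np.sin(th)]).round(4),(d@[-np.sin(th),np.cos(th)]).round(4))
```

```text
r+36 +x [0.6692 0.1916 0.02  ] case u,v (w4 at z) 0.1223 0.042
r+36 -x [0.4262 0.1703 0.022 ] case u,v (w4 at z) -0.1175 0.0417
r-36 +x [0.6757 0.1185 0.0205] case u,v (w4 at z) 0.1234 -0.0294
r-36 -x [0.4317 0.101  0.0194] case u,v (w4 at z) -0.1194 -0.0236
rim +x [0.668  0.2531 0.0571] case u,v (w4 at z) 0.1297 0.1008
rim -x [0.4075 0.2296 0.0493] case u,v (w4 at z) -0.1282 0.0977
```

Call:
{"op": "send_rows", "data": {
  "steps": [
    {"tx": 0.08, "ty": -0.02, "tz": 0.3, "turn": 0, "grip": 0.05},
    {"tx": 0, "ty": 0, "tz": 0.4, "turn": 0, "grip": 0.05},
    {"tx": 0, "ty": 0, "tz": 0.4, "turn": 0, "grip": 0.05},
    {"tx": 0, "ty": 0, "tz": 0.25, "turn": 0, "grip": 0.05},
    {"tx": 0, "ty": 0, "tz": 0.15, "turn": 0, "grip": 0.05},
    {"tx": 0, "ty": 0, "tz": 0.06, "turn": 0, "grip": 0.05},
    {"tx": 0, "ty": 0, "tz": 0, "turn": 0, "grip": 0.05},
    {"tx": 0, "ty": 0, "tz": 0, "turn": 0, "grip": 0.05},
    {"tx": 0, "ty": 0, "tz": 0, "turn": 0, "grip": 0.05}
  ]
}}

```text
time: 17.35
position: [0.4955, 0.1418, 0.0499]
tool_rot: [2.125, 2.313, 0.002]
ft_force: [-0.3, 0.8, -0.8]
grip_width: 0.156
grip_force: 20.0
```

Call:
{"op": "send_rows", "data": {
  "steps": [
    {"tx": 0, "ty": 0, "tz": 0.03, "turn": 0, "grip": 0.05},
    {"tx": 0, "ty": 0, "tz": 0.03, "turn": 0, "grip": 0.05},
    {"tx": 0, "ty": 0, "tz": 0, "turn": 0, "grip": 0.05},
    {"tx": 0, "ty": 0, "tz": 0, "turn": 0, "grip": 0.05}
  ]
}}

```text
time: 17.85
position: [0.4953, 0.1417, 0.0471]
tool_rot: [-2.125, -2.313, -0.001]
ft_force: [-3.7, -0.6, 8.9]
grip_width: 0.157
grip_force: 20.0
```

Call:
{"op": "send_rows", "data": {
  "steps": [
    {"tx": 0, "ty": 0, "tz": -0.02, "turn": 0, "grip": 0.2},
    {"tx": 0, "ty": 0, "tz": 0, "turn": 0, "grip": 0.35},
    {"tx": 0, "ty": 0, "tz": 0, "turn": 0, "grip": 0.35},
    {"tx": 0, "ty": 0, "tz": -0.3, "turn": 0, "grip": 0.35},
    {"tx": 0, "ty": 0, "tz": -0.7, "turn": 0, "grip": 0.35},
    {"tx": 0, "ty": 0, "tz": -0.8, "turn": 0, "grip": 0.35},
    {"tx": -0.5, "ty": 0, "tz": -0.7, "turn": 0, "grip": 0.35},
    {"tx": -0.9, "ty": -0.1, "tz": -0.2, "turn": 0, "grip": 0.35},
    {"tx": -0.9, "ty": -0.1, "tz": 0, "turn": 0, "grip": 0.35},
    {"tx": -0.9, "ty": -0.1, "tz": 0, "turn": 0, "grip": 0.35},
    {"tx": -0.9, "ty": -0.1, "tz": 0, "turn": 0, "grip": 0.35},
    {"tx": -0.9, "ty": -0.1, "tz": 0, "turn": 0, "grip": 0.35}
  ]
}}

```text
time: 19.35
position: [0.4905, -0.1617, 0.2104]
tool_rot: [2.125, 2.312, 0.003]
ft_force: [1.1, 0.6, -0.5]
grip_width: 0.352
grip_force: 0.0
```

Call:
{"op": "send_rows", "data": {
  "steps": [
    {"tx": 0, "ty": 0, "tz": 0, "turn": -0.96, "grip": 0.4},
    {"tx": 0, "ty": 0, "tz": 0, "turn": -0.96, "grip": 0.4},
    {"tx": 0, "ty": 0, "tz": 0, "turn": -0.96, "grip": 0.4},
    {"tx": 0, "ty": 0, "tz": 0, "turn": -0.96, "grip": 0.4},
    {"tx": 0, "ty": 0, "tz": 0, "turn": -0.96, "grip": 0.4},
    {"tx": 0, "ty": 0, "tz": 0, "turn": -0.96, "grip": 0.4},
    {"tx": 0, "ty": 0, "tz": 0, "turn": -0.96, "grip": 0.4},
    {"tx": 0, "ty": 0, "tz": 0, "turn": -0.96, "grip": 0.4},
    {"tx": 0, "ty": 0, "tz": 0, "turn": -0.96, "grip": 0.4},
    {"tx": 0, "ty": 0, "tz": 0, "turn": -0.96, "grip": 0.4},
    {"tx": 0, "ty": 0, "tz": 0, "turn": 0, "grip": 0.4}
  ]
}}

```text
time: 20.72
position: [0.4907, -0.16, 0.21]
tool_rot: [0.231, 3.132, 0.0]
ft_force: [0.4, -0.7, -0.1]
grip_width: 0.397
grip_force: 0.0
```

Run:
```python
from h import *
plan(.474,-.161,.0175,81.3)
p,K,T=snap("wrist","w5"); print(*tools(p,K,T,(0,40,500,300)),sep="\n"); print(tools(p,K,T,(500,40,640,300),.04))
q,K,T=snap("scene","s5"); print(*tools(q,K,T,(190,180,340,270),amin=25),sep="\n")
```

```text
pos [ 0.4907 -0.16    0.21  ] yaw 81.6 tilt [ 0.001  0.    -1.   ] turn 0.03 shift [ 0.276 -0.06   3.208] F [ 0.4 -0.7 -0.1] w 0.397 gf 0.0 t 20.7 q7 1.71
((187.66152954101562, 205.79232788085938), array([ 0.4982, -0.3307]), np.float64(0.096), np.float64(171.0))
((303.9999694824219, 175.99996948242188), array([ 0.4827, -0.185 ]), np.float64(0.094), np.float64(170.4))
((498.044189453125, 157.1416473388672), array([0.4958, 0.0416]), np.float64(0.138), np.float64(5.6))
[]
((218.6201629638672, 232.5415802001953), array([ 0.4964, -0.3307]), np.float64(0.091), np.float64(171.6))
((275.533203125, 226.37554931640625), array([ 0.4806, -0.1837]), np.float64(0.093), np.float64(170.2))
```

Tool B was knocked to (0.482, -0.1845), yaw 170.4°, and both views agree. Re-aiming.

Run:
```python
from h import *
plan(.4815,-.1845,.0175,80.4)
p,K,T=load("w5");q,K2,T2=load("s5");print(tri([((304,176),K,T),((275.5,226.4),K2,T2)]).round(4))
```

```text
pos [ 0.4907 -0.1599  0.2096] yaw 81.5 tilt [ 0.001  0.    -1.   ] turn 0.14 shift [ 0.085 -0.43   3.202] F [ 0.1  0.4 -0.3] w 0.402 gf 0.0 t 20.8 q7 1.71
[ 0.4812 -0.1845  0.0078]
```

Call:
{"op": "send_rows", "data": {
  "steps": [
    {"tx": 0.08, "ty": -0.43, "tz": 0, "turn": 0.14, "grip": 0.4},
    {"tx": 0, "ty": 0, "tz": 0.5, "turn": 0, "grip": 0.4},
    {"tx": 0, "ty": 0, "tz": 0.7, "turn": 0, "grip": 0.4},
    {"tx": 0, "ty": 0, "tz": 0.7, "turn": 0, "grip": 0.4},
    {"tx": 0, "ty": 0, "tz": 0.6, "turn": 0, "grip": 0.4},
    {"tx": 0, "ty": 0, "tz": 0.35, "turn": 0, "grip": 0.4},
    {"tx": 0, "ty": 0, "tz": 0.2, "turn": 0, "grip": 0.4},
    {"tx": 0, "ty": 0, "tz": 0, "turn": 0, "grip": 0.4},
    {"tx": 0, "ty": 0, "tz": 0, "turn": 0, "grip": 0.4},
    {"tx": 0, "ty": 0, "tz": 0, "turn": 0, "grip": 0.4}
  ]
}}

```text
time: 22.08
position: [0.4829, -0.1849, 0.0269]
tool_rot: [0.259, 3.129, 0.0]
ft_force: [0.4, -0.4, 0.4]
grip_width: 0.402
grip_force: 0.0
```

Run:
```python
from h import *
plan(.4815,-.1845,.0172,80.4)
```

```text
pos [ 0.4829 -0.1849  0.0269] yaw 80.5 tilt [ 0.002 -0.    -1.   ] turn 0.02 shift [0.024 0.003 0.162] F [ 0.4 -0.4  0.4] w 0.402 gf 0.0 t 22.1 q7 1.88
```

Call:
{"op": "send_rows", "data": {
  "steps": [
    {"tx": 0.02, "ty": 0, "tz": 0.1, "turn": 0, "grip": 0.4},
    {"tx": 0, "ty": 0, "tz": 0.06, "turn": 0, "grip": 0.4},
    {"tx": 0, "ty": 0, "tz": 0, "turn": 0, "grip": 0.4},
    {"tx": 0, "ty": 0, "tz": 0, "turn": 0, "grip": 0.05},
    {"tx": 0, "ty": 0, "tz": 0, "turn": 0, "grip": 0.05},
    {"tx": 0, "ty": 0, "tz": 0, "turn": 0, "grip": 0.05},
    {"tx": 0, "ty": 0, "tz": 0, "turn": 0, "grip": 0.05},
    {"tx": 0, "ty": 0, "tz": 0, "turn": 0, "grip": 0.05}
  ]
}}

```text
time: 23.08
position: [0.481, -0.1845, 0.0164]
tool_rot: [0.259, 3.131, 0.0]
ft_force: [0.1, -0.1, -0.2]
grip_width: 0.158
grip_force: 20.0
```

Call:
{"op": "send_rows", "data": {
  "steps": [
    {"tx": 0, "ty": 0, "tz": -0.4, "turn": 0, "grip": 0.05},
    {"tx": 0, "ty": 0, "tz": -0.8, "turn": 0, "grip": 0.05},
    {"tx": 0, "ty": 0, "tz": -0.8, "turn": 0.95, "grip": 0.05},
    {"tx": 0, "ty": 0, "tz": -0.8, "turn": 0.95, "grip": 0.05},
    {"tx": 0, "ty": 0, "tz": -0.3, "turn": 0.95, "grip": 0.05},
    {"tx": 0, "ty": 0, "tz": 0, "turn": 0.95, "grip": 0.05},
    {"tx": 0, "ty": 0, "tz": 0, "turn": 0.95, "grip": 0.05},
    {"tx": 0, "ty": 0, "tz": 0, "turn": 0.95, "grip": 0.05},
    {"tx": 0, "ty": 0, "tz": 0, "turn": 0.95, "grip": 0.05},
    {"tx": 0, "ty": 0, "tz": 0, "turn": 0.95, "grip": 0.05},
    {"tx": 0, "ty": 0, "tz": 0, "turn": 0.95, "grip": 0.05},
    {"tx": 0, "ty": 0, "tz": 0, "turn": 0.9, "grip": 0.05}
  ]
}}

```text
time: 24.58
position: [0.4807, -0.1845, 0.2022]
tool_rot: [-2.129, -2.31, 0.0]
ft_force: [-0.4, 0.5, -0.4]
grip_width: 0.159
grip_force: 20.0
```

Run:
```python
from h import *
plan(.546,.1435,.053,4.8)
```

```text
pos [ 0.4807 -0.1845  0.2022] yaw 4.7 tilt [-0.  0. -1.] turn -0.02 shift [5.355 1.543 2.487] F [-0.4  0.5 -0.4] w 0.159 gf 20.0 t 24.6 q7 0.43
```

Call:
{"op": "send_rows", "data": {
  "steps": [
    {"tx": 0.5, "ty": 0.14, "tz": 0, "turn": 0, "grip": 0.05},
    {"tx": 0.75, "ty": 0.22, "tz": 0, "turn": 0, "grip": 0.05},
    {"tx": 0.8, "ty": 0.23, "tz": 0, "turn": 0, "grip": 0.05},
    {"tx": 0.8, "ty": 0.23, "tz": 0, "turn": 0, "grip": 0.05},
    {"tx": 0.8, "ty": 0.23, "tz": 0, "turn": 0, "grip": 0.05},
    {"tx": 0.8, "ty": 0.23, "tz": 0, "turn": 0, "grip": 0.05},
    {"tx": 0.6, "ty": 0.18, "tz": 0.2, "turn": 0, "grip": 0.05},
    {"tx": 0.3, "ty": 0.08, "tz": 0.5, "turn": 0, "grip": 0.05},
    {"tx": 0, "ty": 0, "tz": 0.7, "turn": 0, "grip": 0.05},
    {"tx": 0, "ty": 0, "tz": 0.4, "turn": 0, "grip": 0.05},
    {"tx": 0, "ty": 0, "tz": 0, "turn": 0, "grip": 0.05},
    {"tx": 0, "ty": 0, "tz": 0, "turn": 0, "grip": 0.05}
  ]
}}

```text
time: 26.08
position: [0.5462, 0.1433, 0.0954]
tool_rot: [2.124, 2.314, 0.002]
ft_force: [0.2, -0.2, 0.6]
grip_width: 0.159
grip_force: 20.0
```

Run:
```python
from h import *
plan(.546,.1435,.0475,4.8)
```

```text
pos [0.5462 0.1433 0.0954] yaw 4.9 tilt [ 0.002  0.001 -1.   ] turn 0.01 shift [ 0.002 -0.004  0.799] F [ 0.2 -0.2  0.6] w 0.159 gf 20.0 t 26.1 q7 -0.13
```

Call:
{"op": "send_rows", "data": {
  "steps": [
    {"tx": 0, "ty": 0, "tz": 0.3, "turn": 0, "grip": 0.05},
    {"tx": 0, "ty": 0, "tz": 0.25, "turn": 0, "grip": 0.05},
    {"tx": 0, "ty": 0, "tz": 0.12, "turn": 0, "grip": 0.05},
    {"tx": 0, "ty": 0, "tz": 0.06, "turn": 0, "grip": 0.05},
    {"tx": 0, "ty": 0, "tz": 0.03, "turn": 0, "grip": 0.05},
    {"tx": 0, "ty": 0, "tz": 0, "turn": 0, "grip": 0.05},
    {"tx": 0, "ty": 0, "tz": 0, "turn": 0, "grip": 0.05},
    {"tx": 0, "ty": 0, "tz": 0, "turn": 0, "grip": 0.05}
  ]
}}

```text
time: 27.08
position: [0.5456, 0.1434, 0.0491]
tool_rot: [2.124, 2.315, 0.001]
ft_force: [-1.0, 0.1, -0.5]
grip_width: 0.16
grip_force: 20.0
```

Call:
{"op": "send_rows", "data": {
  "steps": [
    {"tx": 0, "ty": 0, "tz": 0.03, "turn": 0, "grip": 0.05},
    {"tx": 0, "ty": 0, "tz": 0.02, "turn": 0, "grip": 0.05},
    {"tx": 0, "ty": 0, "tz": 0, "turn": 0, "grip": 0.05},
    {"tx": 0, "ty": 0, "tz": 0, "turn": 0, "grip": 0.05}
  ]
}}

```text
time: 27.58
position: [0.5455, 0.1433, 0.0464]
tool_rot: [-2.124, -2.315, -0.0]
ft_force: [-2.1, -1.3, 5.1]
grip_width: 0.157
grip_force: 20.0
```

Call:
{"op": "send_rows", "data": {
  "steps": [
    {"tx": 0, "ty": 0, "tz": -0.02, "turn": 0, "grip": 0.2},
    {"tx": 0, "ty": 0, "tz": 0, "turn": 0, "grip": 0.35},
    {"tx": 0, "ty": 0, "tz": 0, "turn": 0, "grip": 0.35},
    {"tx": 0, "ty": 0, "tz": -0.3, "turn": 0, "grip": 0.35},
    {"tx": 0, "ty": 0, "tz": -0.7, "turn": 0, "grip": 0.35},
    {"tx": 0, "ty": 0, "tz": -0.8, "turn": 0, "grip": 0.35},
    {"tx": -0.5, "ty": -0.1, "tz": -0.7, "turn": 0, "grip": 0.35},
    {"tx": -0.8, "ty": -0.15, "tz": -0.2, "turn": 0, "grip": 0.35},
    {"tx": -0.8, "ty": -0.15, "tz": 0, "turn": 0, "grip": 0.35},
    {"tx": -0.8, "ty": -0.15, "tz": 0, "turn": 0, "grip": 0.35},
    {"tx": -0.8, "ty": -0.15, "tz": 0, "turn": 0, "grip": 0.35},
    {"tx": -0.8, "ty": -0.15, "tz": 0, "turn": 0, "grip": 0.35}
  ]
}}

```text
time: 29.08
position: [0.5177, -0.1318, 0.2105]
tool_rot: [2.123, 2.314, 0.003]
ft_force: [-0.2, -1.0, 0.7]
grip_width: 0.351
grip_force: 0.0
```

Call:
{"op": "send_rows", "data": {
  "steps": [
    {"tx": -0.8, "ty": -0.15, "tz": 0, "turn": 0, "grip": 0.4},
    {"tx": -0.8, "ty": -0.15, "tz": 0, "turn": 0, "grip": 0.4},
    {"tx": -0.8, "ty": -0.15, "tz": 0, "turn": -0.6, "grip": 0.4},
    {"tx": -0.7, "ty": -0.15, "tz": 0, "turn": -0.96, "grip": 0.4},
    {"tx": 0, "ty": 0, "tz": 0, "turn": -0.96, "grip": 0.4},
    {"tx": 0, "ty": 0, "tz": 0, "turn": -0.96, "grip": 0.4},
    {"tx": 0, "ty": 0, "tz": 0, "turn": -0.96, "grip": 0.4},
    {"tx": 0, "ty": 0, "tz": 0, "turn": -0.96, "grip": 0.4},
    {"tx": 0, "ty": 0, "tz": 0, "turn": -0.96, "grip": 0.4},
    {"tx": 0, "ty": 0, "tz": 0, "turn": -0.96, "grip": 0.4},
    {"tx": 0, "ty": 0, "tz": 0, "turn": -0.96, "grip": 0.4},
    {"tx": 0, "ty": 0, "tz": 0, "turn": -0.96, "grip": 0.4}
  ]
}}

```text
time: 30.58
position: [0.5015, -0.319, 0.2103]
tool_rot: [0.299, 3.126, -0.0]
ft_force: [-0.7, 0.9, 0.7]
grip_width: 0.401
grip_force: 0.0
```

Run:
```python
from h import *
plan(.4975,-.3308,.0172,81)
p,K,T=snap("wrist","w6"); print(*tools(p,K,T,(0,40,500,300)),sep="\n")
q,K,T=snap("scene","s6"); print(*tools(q,K,T,(190,180,340,270),amin=25),sep="\n")
```

```text
pos [ 0.5015 -0.319   0.2103] yaw 79.1 tilt [ 0.001 -0.    -1.   ] turn -0.24 shift [ 0.04  -0.205  3.218] F [-0.7  0.9  0.7] w 0.401 gf 0.0 t 30.6 q7 2.01
((315.2947998046875, 178.48660278320312), array([ 0.498 , -0.3312]), np.float64(0.094), np.float64(171.1))
((218.66058349609375, 232.5583953857422), array([ 0.4965, -0.3306]), np.float64(0.091), np.float64(170.8))
```

Call:
{"op": "send_rows", "data": {
  "steps": [
    {"tx": 0.04, "ty": -0.2, "tz": 0, "turn": -0.24, "grip": 0.4},
    {"tx": 0, "ty": 0, "tz": 0.5, "turn": 0, "grip": 0.4},
    {"tx": 0, "ty": 0, "tz": 0.7, "turn": 0, "grip": 0.4},
    {"tx": 0, "ty": 0, "tz": 0.7, "turn": 0, "grip": 0.4},
    {"tx": 0, "ty": 0, "tz": 0.6, "turn": 0, "grip": 0.4},
    {"tx": 0, "ty": 0, "tz": 0.35, "turn": 0, "grip": 0.4},
    {"tx": 0, "ty": 0, "tz": 0.2, "turn": 0, "grip": 0.4},
    {"tx": 0, "ty": 0, "tz": 0, "turn": 0, "grip": 0.4},
    {"tx": 0, "ty": 0, "tz": 0, "turn": 0, "grip": 0.4},
    {"tx": 0, "ty": 0, "tz": 0, "turn": 0, "grip": 0.4}
  ]
}}

```text
time: 31.92
position: [0.4976, -0.3306, 0.0272]
tool_rot: [0.253, 3.129, -0.001]
ft_force: [0.0, -0.6, 0.7]
grip_width: 0.4
grip_force: 0.0
```

Run:
```python
from h import *
plan(.4975,-.331,.0168,81)
```

```text
pos [ 0.4976 -0.3306  0.0272] yaw 80.8 tilt [ 0.002 -0.001 -1.   ] turn -0.03 shift [ 0.    -0.007  0.173] F [ 0.  -0.6  0.7] w 0.400 gf 0.0 t 31.9 q7 2.15
```

Call:
{"op": "send_rows", "data": {
  "steps": [
    {"tx": 0, "ty": 0, "tz": 0.11, "turn": 0, "grip": 0.4},
    {"tx": 0, "ty": 0, "tz": 0.06, "turn": 0, "grip": 0.4},
    {"tx": 0, "ty": 0, "tz": 0, "turn": 0, "grip": 0.4},
    {"tx": 0, "ty": 0, "tz": 0, "turn": 0, "grip": 0.05},
    {"tx": 0, "ty": 0, "tz": 0, "turn": 0, "grip": 0.05},
    {"tx": 0, "ty": 0, "tz": 0, "turn": 0, "grip": 0.05},
    {"tx": 0, "ty": 0, "tz": 0, "turn": 0, "grip": 0.05},
    {"tx": 0, "ty": 0, "tz": 0, "turn": 0, "grip": 0.05}
  ]
}}

```text
time: 32.92
position: [0.4969, -0.3302, 0.0159]
tool_rot: [0.253, 3.131, -0.0]
ft_force: [0.5, 0.1, 0.6]
grip_width: 0.162
grip_force: 20.0
```

Call:
{"op": "send_rows", "data": {
  "steps": [
    {"tx": 0, "ty": 0, "tz": -0.4, "turn": 0, "grip": 0.05},
    {"tx": 0, "ty": 0, "tz": -0.8, "turn": 0, "grip": 0.05},
    {"tx": 0, "ty": 0, "tz": -0.8, "turn": 0.95, "grip": 0.05},
    {"tx": 0, "ty": 0, "tz": -0.8, "turn": 0.95, "grip": 0.05},
    {"tx": 0, "ty": 0, "tz": -0.6, "turn": 0.95, "grip": 0.05},
    {"tx": 0, "ty": 0, "tz": -0.4, "turn": 0.95, "grip": 0.05},
    {"tx": 0, "ty": 0, "tz": 0, "turn": 0.95, "grip": 0.05},
    {"tx": 0, "ty": 0, "tz": 0, "turn": 0.95, "grip": 0.05},
    {"tx": 0, "ty": 0, "tz": 0, "turn": 0.95, "grip": 0.05},
    {"tx": 0, "ty": 0, "tz": 0, "turn": 0.95, "grip": 0.05},
    {"tx": 0, "ty": 0, "tz": 0, "turn": 0.95, "grip": 0.05},
    {"tx": 0, "ty": 0, "tz": 0, "turn": 0.95, "grip": 0.05}
  ]
}}

```text
time: 34.42
position: [0.4966, -0.33, 0.2436]
tool_rot: [-2.132, -2.307, -0.0]
ft_force: [0.6, 0.3, -0.5]
grip_width: 0.16
grip_force: 20.0
```

Run:
```python
from h import *
plan(.5958,.1475,.1,4.8)
```

```text
pos [ 0.4966 -0.33    0.2436] yaw 4.5 tilt [-0.  0. -1.] turn -0.04 shift [7.791 2.314 2.396] F [ 0.6  0.3 -0.5] w 0.160 gf 20.0 t 34.4 q7 0.77
```

Call:
{"op": "send_rows", "data": {
  "steps": [
    {"tx": 0.5, "ty": 0.12, "tz": 0, "turn": 0, "grip": 0.05},
    {"tx": 0.75, "ty": 0.22, "tz": 0, "turn": -0.04, "grip": 0.05},
    {"tx": 0.8, "ty": 0.24, "tz": 0, "turn": 0, "grip": 0.05},
    {"tx": 0.8, "ty": 0.24, "tz": 0, "turn": 0, "grip": 0.05},
    {"tx": 0.8, "ty": 0.24, "tz": 0, "turn": 0, "grip": 0.05},
    {"tx": 0.8, "ty": 0.24, "tz": 0, "turn": 0, "grip": 0.05},
    {"tx": 0.8, "ty": 0.24, "tz": 0, "turn": 0, "grip": 0.05},
    {"tx": 0.8, "ty": 0.24, "tz": 0, "turn": 0, "grip": 0.05},
    {"tx": 0.8, "ty": 0.24, "tz": 0, "turn": 0, "grip": 0.05},
    {"tx": 0.6, "ty": 0.18, "tz": 0, "turn": 0, "grip": 0.05},
    {"tx": 0.34, "ty": 0.11, "tz": 0.3, "turn": 0, "grip": 0.05},
    {"tx": 0, "ty": 0, "tz": 0.6, "turn": 0, "grip": 0.05}
  ]
}}

```text
time: 35.92
position: [0.5945, 0.1496, 0.1891]
tool_rot: [2.117, 2.32, 0.003]
ft_force: [-0.3, -0.6, -1.4]
grip_width: 0.158
grip_force: 20.0
```

Call:
{"op": "send_rows", "data": {
  "steps": [
    {"tx": 0, "ty": 0, "tz": 0.7, "turn": 0, "grip": 0.05},
    {"tx": 0, "ty": 0, "tz": 0.5, "turn": 0, "grip": 0.05},
    {"tx": 0, "ty": 0, "tz": 0.3, "turn": 0, "grip": 0.05},
    {"tx": 0, "ty": 0, "tz": 0, "turn": 0, "grip": 0.05},
    {"tx": 0, "ty": 0, "tz": 0, "turn": 0, "grip": 0.05}
  ]
}}

```text
time: 36.55
position: [0.5948, 0.1475, 0.101]
tool_rot: [2.12, 2.317, 0.003]
ft_force: [0.3, -0.5, 0.4]
grip_width: 0.162
grip_force: 20.0
```

Run:
```python
from h import *
plan(.5958,.1475,.046,4.8)
```

```text
pos [0.5948 0.1475 0.101 ] yaw 5.1 tilt [ 0.002  0.001 -1.   ] turn 0.03 shift [-0.002  0.015  0.916] F [ 0.3 -0.5  0.4] w 0.162 gf 20.0 t 36.5 q7 -0.07
```

Call:
{"op": "send_rows", "data": {
  "steps": [
    {"tx": 0, "ty": 0, "tz": 0.35, "turn": 0, "grip": 0.05},
    {"tx": 0, "ty": 0, "tz": 0.3, "turn": 0, "grip": 0.05},
    {"tx": 0, "ty": 0, "tz": 0.14, "turn": 0, "grip": 0.05},
    {"tx": 0, "ty": 0, "tz": 0.06, "turn": 0, "grip": 0.05},
    {"tx": 0, "ty": 0, "tz": 0.04, "turn": 0, "grip": 0.05},
    {"tx": 0, "ty": 0, "tz": 0.02, "turn": 0, "grip": 0.05},
    {"tx": 0, "ty": 0, "tz": 0, "turn": 0, "grip": 0.05},
    {"tx": 0, "ty": 0, "tz": 0, "turn": 0, "grip": 0.05}
  ]
}}

```text
time: 37.55
position: [0.5942, 0.1477, 0.0459]
tool_rot: [2.12, 2.317, 0.001]
ft_force: [-1.0, -0.3, 3.6]
grip_width: 0.158
grip_force: 20.0
```

Call:
{"op": "send_rows", "data": {
  "steps": [
    {"tx": 0, "ty": 0, "tz": -0.02, "turn": 0, "grip": 0.2},
    {"tx": 0, "ty": 0, "tz": 0, "turn": 0, "grip": 0.35},
    {"tx": 0, "ty": 0, "tz": 0, "turn": 0, "grip": 0.35},
    {"tx": 0, "ty": 0, "tz": -0.3, "turn": 0, "grip": 0.35},
    {"tx": 0, "ty": 0, "tz": -0.7, "turn": 0, "grip": 0.35},
    {"tx": 0, "ty": 0, "tz": -0.8, "turn": 0, "grip": 0.35},
    {"tx": 0, "ty": 0, "tz": -0.8, "turn": 0, "grip": 0.2},
    {"tx": 0, "ty": 0, "tz": -0.8, "turn": 0, "grip": 0},
    {"tx": -0.4, "ty": 0, "tz": -0.8, "turn": 0, "grip": 0},
    {"tx": -0.8, "ty": 0, "tz": -0.7, "turn": 0, "grip": 0},
    {"tx": -0.8, "ty": 0, "tz": 0, "turn": 0, "grip": 0},
    {"tx": 0, "ty": 0, "tz": 0, "turn": 0, "grip": 0}
  ]
}}

```text
time: 39.05
position: [0.6045, 0.0226, 0.3421]
tool_rot: [2.129, 2.305, 0.002]
ft_force: [-1.4, 0.6, 0.2]
grip_width: 0.005
grip_force: 0.0
```

Run:
```python
from h import *
plan(.5204,.3562,.35,4.8)
p,K,T=snap("wrist","w7"); q,K2,T2=snap("scene","s7")
b=cv2.resize(q[130:310,200:530],None,fx=1.6,fy=1.6)
o=np.zeros((590,640,3),np.uint8); o[:300]=p[:300]; o[300:588,:528]=b
cv2.imwrite("pics/m7.png",o[:,:,::-1])
```

```text
pos [0.6045 0.0226 0.3421] yaw 4.5 tilt [ 0.004 -0.002 -1.   ] turn -0.03 shift [ 5.658 -0.931 -0.145] F [-1.4  0.6  0.2] w 0.005 gf 0.0 t 39.0 q7 0.08
```

View pics/m7.png

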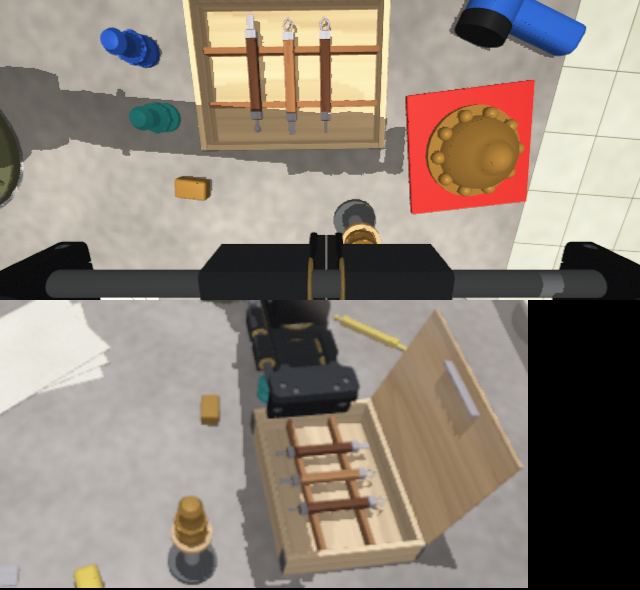

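All three tools lie across both rests at (254,70), (290,70) and (325,70), and the finial is upright on the stand. Checking squareness and the lid angle numerically.

Run:
```python
from h import *
p,K,T=load("w7"); q,K2,T2=load("s7")
th=np.radians(4.6);c=np.array([.546,.142]);uv=lambda P:np.array([(P-c)@[np.cos(th),np.sin(th)],(P-c)@[-np.sin(th),np.cos(th)]]).round(4)
hs=cv2.cvtColor(p,cv2.COLOR_RGB2HSV)
for x0,x1 in ((245,266),(281,302),(316,336)):
    L=[]
    for y in (62,70,80,88,94):
        row=p[y,x0-4:x1+4].astype(float).sum(1); m=row<np.median(p[y,205:245].astype(float).sum(1))*.72
        i=np.flatnonzero(m); L.append(onz((x0-4+i.mean(),y),K,T,.04)[:2])
    d=np.polyfit([l[1] for l in L],[l[0] for l in L],1); print("tool yaw dev from world y %.1f"%np.degrees(np.arctan(d[0])),uv(np.mean(L,0)))
for e in ((203,149),(385,147)): print("front corner",uv(onz(e,K,T,.058)[:2]))
a=tuple(np.array((445,362))/1.6+[200,130-187.5]); b=tuple(np.array((477,416))/1.6+[200,130-187.5])
mid=(np.array(a)+b)/2
for t in (1.7,1.8,1.9,2.0):
    v=.098-.184*np.cos(t)-.012*np.sin(t); z=.058+.184*np.sin(t)-.012*np.cos(t)
    print(t,proj([c[0]-v*np.sin(th),c[1]+v*np.cos(th),z],K2,T2).round(1),mid)
```

```text
tool yaw dev from world y -4.9 [-0.0465 -0.0018]
tool yaw dev from world y -5.7 [ 0.0017 -0.0018]
tool yaw dev from world y -4.9 [ 0.0487 -0.0018]
front corner [-0.1249 -0.0961]
front corner [ 0.1336 -0.0938]
1.7 [476.6 184.1] [488.125 185.625]
1.8 [485. 184.] [488.125 185.625]
1.9 [492.8 184.5] [488.125 185.625]
2.0 [499.9 185.6] [488.125 185.625]
```

Call:
{"op": "send_rows", "data": {
  "steps": [
    {"tx": 0.5, "ty": -0.07, "tz": 0, "turn": 0, "grip": 0},
    {"tx": 0.75, "ty": -0.1, "tz": 0, "turn": 0, "grip": 0},
    {"tx": 0.8, "ty": -0.1, "tz": 0, "turn": 0, "grip": 0},
    {"tx": 0.8, "ty": -0.1, "tz": 0, "turn": 0, "grip": 0},
    {"tx": 0.8, "ty": -0.1, "tz": 0, "turn": 0, "grip": 0},
    {"tx": 0.8, "ty": -0.1, "tz": 0, "turn": 0, "grip": 0},
    {"tx": 0.8, "ty": -0.1, "tz": 0, "turn": 0, "grip": 0},
    {"tx": 0.4, "ty": -0.1, "tz": 0, "turn": -0.04, "grip": 0},
    {"tx": 0, "ty": 0, "tz": 0, "turn": 0, "grip": 0},
    {"tx": 0, "ty": 0, "tz": 0, "turn": 0, "grip": 0}
  ]
}}

```text
time: 40.4
position: [0.5293, 0.3602, 0.3399]
tool_rot: [2.116, 2.32, -0.001]
ft_force: [0.2, -1.9, 0.8]
grip_width: 0.004
grip_force: 0.0
```

Run:
```python
from h import *
plan(.530,.358,.23,4.8)
print(ctrl.get_state()["joint_positions"].round(2) if hasattr(ctrl.get_state()["joint_positions"],"round") else ctrl.get_state()["joint_positions"])
```

```text
pos [0.5293 0.3602 0.3399] yaw 5.2 tilt [ 0.001 -0.001 -1.   ] turn 0.06 shift [-0.036  0.006  1.831] F [ 0.2 -1.9  0.8] w 0.004 gf 0.0 t 40.4 q7 -0.48
[-0.91  0.28  0.35  1.32 -0.09  1.56 -0.48]
```

Call:
{"op": "send_rows", "data": {
  "steps": [
    {"tx": 0, "ty": 0, "tz": 0.4, "turn": 0.06, "grip": 0},
    {"tx": 0, "ty": 0, "tz": 0.6, "turn": 0, "grip": 0},
    {"tx": 0, "ty": 0, "tz": 0.5, "turn": 0, "grip": 0},
    {"tx": 0, "ty": 0, "tz": 0.33, "turn": 0, "grip": 0},
    {"tx": -0.2, "ty": 0, "tz": 0, "turn": 0, "grip": 0},
    {"tx": -0.3, "ty": 0, "tz": 0, "turn": 0, "grip": 0},
    {"tx": -0.25, "ty": 0, "tz": 0, "turn": 0, "grip": 0},
    {"tx": -0.1, "ty": 0, "tz": 0, "turn": 0, "grip": 0},
    {"tx": -0.1, "ty": 0, "tz": 0, "turn": 0, "grip": 0},
    {"tx": -0.1, "ty": 0, "tz": 0, "turn": 0, "grip": 0}
  ]
}}

```text
time: 41.65
position: [0.5336, 0.3006, 0.2301]
tool_rot: [-2.122, -2.316, -0.002]
ft_force: [0.4, 2.2, 2.4]
grip_width: 0.005
grip_force: 1.1
```

```bash
cat >> h.py <<'E'
def cv():
    s=ctrl.get_state();th=np.radians(4.8);d=np.array(s["position"][:2])-[.548,.144]
    print("u,v",(d@[np.cos(th),np.sin(th)]).round(4),(d@[-np.sin(th),np.cos(th)]).round(4),"z %.4f"%s["position"][2],"F",np.round(s["ft_force"],1),"t %.1f"%s["time"])
E
python3 - <<'E'
from h import *
cv()
E
```

```text
u,v -0.0012 0.1573 z 0.2301 F [0.4 2.2 2.4] t 41.6
```

Call:
{"op": "send_rows", "data": {
  "steps": [
    {"tx": -0.12, "ty": 0, "tz": 0, "turn": 0, "grip": 0},
    {"tx": -0.15, "ty": 0, "tz": 0, "turn": 0, "grip": 0},
    {"tx": -0.15, "ty": 0, "tz": 0, "turn": 0, "grip": 0},
    {"tx": -0.15, "ty": 0, "tz": 0, "turn": 0, "grip": 0},
    {"tx": -0.15, "ty": 0, "tz": 0, "turn": 0, "grip": 0},
    {"tx": -0.15, "ty": 0, "tz": 0.01, "turn": 0, "grip": 0},
    {"tx": -0.15, "ty": 0, "tz": 0.01, "turn": 0, "grip": 0},
    {"tx": -0.15, "ty": 0, "tz": 0.01, "turn": 0, "grip": 0},
    {"tx": -0.17, "ty": 0, "tz": 0.04, "turn": 0, "grip": 0},
    {"tx": -0.17, "ty": 0, "tz": 0.04, "turn": 0, "grip": 0},
    {"tx": -0.17, "ty": 0, "tz": 0.04, "turn": 0, "grip": 0}
  ]
}}

```text
time: 43.02
position: [0.5423, 0.1987, 0.2203]
tool_rot: [-2.124, -2.314, 0.0]
ft_force: [0.6, 2.9, -0.4]
grip_width: 0.005
grip_force: 0.8
```

Run:
```python
from h import *
cv()
q,K2,T2=snap("scene","s8"); cv2.imwrite("pics/s8c.png",cv2.resize(q[80:320,280:600],None,fx=1.6,fy=1.6)[:,:,::-1])
```

```text
u,v -0.0011 0.055 z 0.2203 F [ 0.6  2.9 -0.4] t 43.0
```

View pics/s8c.png

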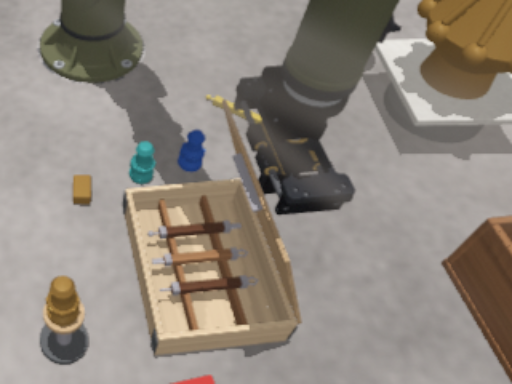

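Lid is past vertical, with its edge at (230,110) and the finger behind it. Continuing along the arc.

Call:
{"op": "send_rows", "data": {
  "steps": [
    {"tx": -0.16, "ty": 0, "tz": 0.07, "turn": 0, "grip": 0},
    {"tx": -0.16, "ty": 0, "tz": 0.07, "turn": 0, "grip": 0},
    {"tx": -0.16, "ty": 0, "tz": 0.08, "turn": 0, "grip": 0},
    {"tx": -0.14, "ty": 0, "tz": 0.1, "turn": 0, "grip": 0},
    {"tx": -0.14, "ty": 0, "tz": 0.1, "turn": 0, "grip": 0},
    {"tx": -0.14, "ty": 0, "tz": 0.1, "turn": 0, "grip": 0},
    {"tx": -0.12, "ty": 0, "tz": 0.13, "turn": 0, "grip": 0},
    {"tx": -0.12, "ty": 0, "tz": 0.13, "turn": 0, "grip": 0},
    {"tx": -0.12, "ty": 0, "tz": 0.13, "turn": 0, "grip": 0},
    {"tx": -0.09, "ty": 0, "tz": 0.15, "turn": 0, "grip": 0},
    {"tx": -0.09, "ty": 0, "tz": 0.15, "turn": 0, "grip": 0},
    {"tx": -0.09, "ty": 0, "tz": 0.15, "turn": 0, "grip": 0}
  ]
}}

```text
time: 44.58
position: [0.5503, 0.1078, 0.1385]
tool_rot: [-2.124, -2.315, -0.0]
ft_force: [0.0, 0.3, 1.1]
grip_width: 0.008
grip_force: 0.4
```

Run:
```python
from h import *
cv()
```

```text
u,v -0.0008 -0.0362 z 0.1385 F [0.  0.3 1.1] t 44.6
```

Call:
{"op": "send_rows", "data": {
  "steps": [
    {"tx": -0.07, "ty": 0, "tz": 0.07, "turn": 0, "grip": 0},
    {"tx": -0.07, "ty": 0, "tz": 0.07, "turn": 0, "grip": 0},
    {"tx": -0.07, "ty": 0, "tz": 0.07, "turn": 0, "grip": 0},
    {"tx": -0.07, "ty": 0, "tz": 0.08, "turn": 0, "grip": 0},
    {"tx": -0.08, "ty": 0, "tz": 0.08, "turn": 0, "grip": 0},
    {"tx": -0.08, "ty": 0, "tz": 0.08, "turn": 0, "grip": 0},
    {"tx": -0.05, "ty": 0, "tz": 0.09, "turn": 0, "grip": 0},
    {"tx": -0.05, "ty": 0, "tz": 0.09, "turn": 0, "grip": 0},
    {"tx": -0.05, "ty": 0, "tz": 0.09, "turn": 0, "grip": 0},
    {"tx": 0, "ty": 0, "tz": 0, "turn": 0, "grip": 0}
  ]
}}

```text
time: 45.82
position: [0.553, 0.0722, 0.0953]
tool_rot: [-2.124, -2.314, 0.002]
ft_force: [0.8, -0.2, -0.1]
grip_width: 0.004
grip_force: 0.0
```

Run:
```python
from h import *
cv()
```

```text
u,v -0.0011 -0.072 z 0.0953 F [ 0.8 -0.2 -0.1] t 45.8
```

Call:
{"op": "send_rows", "data": {
  "steps": [
    {"tx": -0.02, "ty": 0, "tz": 0.05, "turn": 0, "grip": 0},
    {"tx": 0, "ty": 0, "tz": 0.05, "turn": 0, "grip": 0},
    {"tx": 0, "ty": 0, "tz": 0.05, "turn": 0, "grip": 0},
    {"tx": 0, "ty": 0, "tz": 0.05, "turn": 0, "grip": 0},
    {"tx": 0, "ty": 0, "tz": 0.05, "turn": 0, "grip": 0},
    {"tx": 0, "ty": 0, "tz": 0, "turn": 0, "grip": 0},
    {"tx": 0, "ty": 0, "tz": 0, "turn": 0, "grip": 0}
  ]
}}

```text
time: 46.7
position: [0.5533, 0.0717, 0.0808]
tool_rot: [-2.124, -2.315, 0.0]
ft_force: [-0.1, 0.3, 0.4]
grip_width: 0.003
grip_force: 0.0
```

Run:
```python
from h import *
cv()
```

```text
u,v -0.0008 -0.0725 z 0.0808 F [-0.1  0.3  0.4] t 46.7
```

Call:
{"op": "send_rows", "data": {
  "steps": [
    {"tx": 0, "ty": 0, "tz": 0.03, "turn": 0, "grip": 0},
    {"tx": 0, "ty": 0, "tz": 0.03, "turn": 0, "grip": 0},
    {"tx": 0, "ty": 0, "tz": 0.03, "turn": 0, "grip": 0},
    {"tx": 0, "ty": 0, "tz": 0, "turn": 0, "grip": 0},
    {"tx": 0, "ty": 0, "tz": 0, "turn": 0, "grip": 0}
  ]
}}

```text
time: 47.32
position: [0.5536, 0.0716, 0.0782]
tool_rot: [-2.123, -2.314, -0.002]
ft_force: [-6.7, -1.0, 18.9]
grip_width: -0.001
grip_force: 9.1
```

Call:
{"op": "send_rows", "data": {
  "steps": [
    {"tx": 0, "ty": 0, "tz": 0, "turn": 0, "grip": 0},
    {"tx": 0, "ty": 0, "tz": -0.05, "turn": 0, "grip": 0},
    {"tx": 0, "ty": 0, "tz": -0.3, "turn": 0, "grip": 0},
    {"tx": 0, "ty": 0, "tz": -0.7, "turn": 0, "grip": 0},
    {"tx": 0, "ty": 0, "tz": -0.9, "turn": 0, "grip": 0},
    {"tx": 0, "ty": 0, "tz": -0.9, "turn": 0, "grip": 0},
    {"tx": 0.5, "ty": -0.3, "tz": -0.9, "turn": 0, "grip": 0},
    {"tx": 0.8, "ty": -0.4, "tz": -0.6, "turn": 0, "grip": 0},
    {"tx": 0.8, "ty": -0.4, "tz": 0, "turn": 0, "grip": 0},
    {"tx": 0.8, "ty": -0.4, "tz": 0, "turn": 0, "grip": 0},
    {"tx": 0.8, "ty": -0.4, "tz": 0, "turn": 0, "grip": 0},
    {"tx": 0.8, "ty": -0.4, "tz": 0, "turn": 0, "grip": 0}
  ]
}}

```text
time: 48.82
position: [0.3932, 0.3275, 0.3348]
tool_rot: [2.124, 2.314, 0.002]
ft_force: [0.5, 0.1, -0.6]
grip_width: 0.003
grip_force: 0.0
```

Run:
```python
from h import *
cv()
q,K2,T2=snap("scene","s9"); a,K,T=snap("top","t9")
o=np.zeros((600,760,3),np.uint8); o[:400,:]=cv2.resize(q[130:330,130:510],None,fx=2,fy=2); o[400:600,:380]=cv2.resize(a[100:300,120:500],(380,200))
cv2.imwrite("pics/m9.png",o[:,:,::-1])
```

```text
u,v -0.1389 0.1958 z 0.3348 F [ 0.5  0.1 -0.6] t 48.8
```

View pics/m9.png

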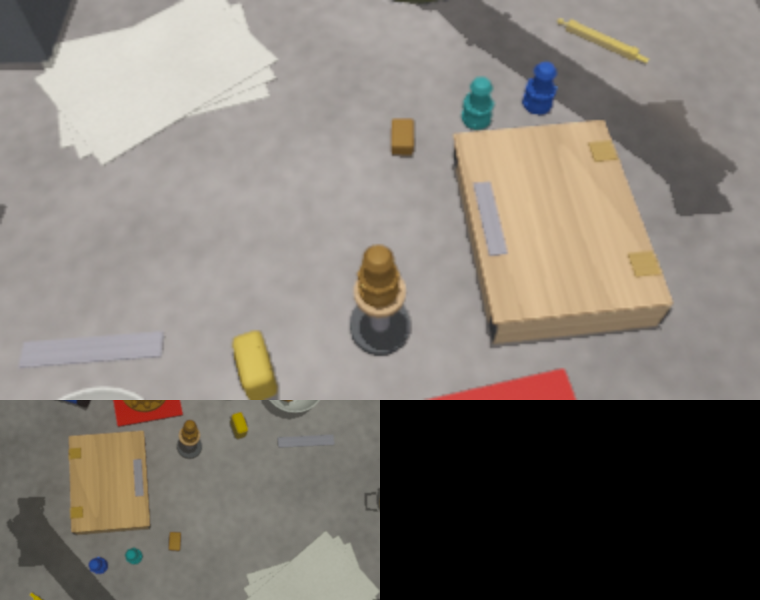

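Lid lies flat and shut (panel 1, (560,225)), the bystanders are unmoved and the finial stands upright at (378,275). One numeric check on finial centring before handing in.

Run:
```python
from h import *
q,K2,T2=load("s9"); a,K,T=load("t9")
print("knob scene",onz((319,259),K2,T2,.172).round(4),"tri",tri([((319,259),K2,T2),((309.5,127),K,T)]).round(4),"stand .6624 -.0718")
for n,u,v in (("scene (-x front)",(130+454/2,130+140/2),None),("(+x front)",(130+490/2,130+322/2),None)): print(n,onz(u,K2,T2,.064).round(4))
th=np.radians(4.8)
for u in(-.13,.13):
    for z in (.064,.075): print(u,z,proj([.548+u*np.cos(th)+.104*np.sin(th),.144+u*np.sin(th)-.104*np.cos(th),z],K2,T2).round(1))
```

```text
knob scene [ 0.6635 -0.0723  0.172 ] tri [ 0.6581 -0.0728  0.1615] stand .6624 -.0718
scene (-x front) [0.4409 0.0295 0.064 ]
(+x front) [0.6871 0.0483 0.064 ]
-0.13 0.064 [356.6 195.8]
-0.13 0.075 [356.9 193.2]
0.13 0.064 [376.3 290.6]
0.13 0.075 [376.9 288.6]
```

Finial is centred within about 1 mm, and the lid edge fits the shut height. Handing in.

```bash
python3 -c "
from h import *
print(ctrl.close_job())"
```

```text
the job is handed in; nothing more can be done
None
```

The finial stands upright on the middle of the stand, the three tools that were on the bench lie square across both rests, the flap is pressed shut with its tab no longer visible, and the job is handed in (its verdict was not shown).

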